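# Sort loose guitar hardware into the sample-marked trays

## Task

Sort the five loose guitar parts into the plywood trays: each goes into the tray whose end bay holds a sample of its own kind (single-coil pickups, the wider twin-row humbucker pickup, tuning machines). Use the two empty bays of each tray, no more than one part to a bay, each part resting flat on the bay's floor, pickups with their poles up and tuning machines with their posts up. Leave the glue bottle and the file where they are.

Things in the scene. Friction and masses are not known exactly. Their poses are not given: they have to be found in the camera images.
- single_a_center (a point): a loose single-coil pickup, face up: narrow black block with ONE row of six steel poles, 70 x 18 mm, 19 mm high; a flat ear (10 mm wide, 2.5 mm thick) at the foot of each end, 83 mm overall. About 60 g. Point at its middle, half-way up (9.5 mm); x along its length, y across its 18 mm width (grip it so), z up
- single_b_center (a point): another loose single-coil pickup, face up: narrow black block with ONE row of six steel poles, 70 x 18 mm, 19 mm high; a flat ear (10 mm wide, 2.5 mm thick) at the foot of each end, 83 mm overall. About 60 g. Point at its middle, half-way up (9.5 mm); x along its length, y across its 18 mm width (grip it so), z up
- hum_center (a point): the loose humbucker pickup, face up: wide black twin block with TWO rows of six steel poles on a brass plate, 70 x 37 mm, 19 mm high; a flat ear (12 mm wide, 2 mm thick) at the foot of each end, 83 mm overall. About 120 g. Point at its middle, half-way up (9.5 mm); x along its length, y across its 37 mm width (grip it so), z up
- tuner_a_center (a point): a loose steel tuning machine standing on its gear housing: housing 18 (x) x 22 (y) mm, 14 mm high; on it a 10 mm bushing and 6 mm post, upright, to 40 mm above the foot; at its +y side a 20 x 13 x 9 mm button ending 36 mm from the housing's middle. About 45 g. Point at the housing's middle, 7 mm above its foot; grip the housing across x (18 mm); z up the post
- tuner_b_center (a point): another loose steel tuning machine standing on its gear housing: housing 18 (x) x 22 (y) mm, 14 mm high; on it a 10 mm bushing and 6 mm post, upright, to 40 mm above the foot; at its +y side a 20 x 13 x 9 mm button ending 36 mm from the housing's middle. About 45 g. Point at the housing's middle, 7 mm above its foot; grip the housing across x (18 mm); z up the post
- tray_single: plywood tray for single-coil pickups: fixed, 220 x 114 x 14 mm; floor 4 mm thick, rims and dividers 10 mm above it. Two empty bays, 76 (tray x) by 104 mm (y), centred at tray x = -40 and +40 mm, y = 0. Short far bay (50 mm, centre x = +107 mm) holds the fixed sample, a narrow one-row pickup. Origin: bench level, under the divider between the empty bays; x towards the sample, z up
- tray_hum: plywood tray for humbucker pickups: fixed, 220 x 114 x 14 mm; floor 4 mm thick, rims and dividers 10 mm above it. Two empty bays, 76 (tray x) by 104 mm (y), centred at tray x = -40 and +40 mm, y = 0. Short far bay (50 mm, centre x = +107 mm) holds the fixed sample, a wide twin-row pickup. Origin: bench level, under the divider between the empty bays; x towards the sample, z up
- tray_tuner: plywood tray for tuning machines: fixed, 220 x 114 x 14 mm; floor 4 mm thick, rims and dividers 10 mm above it. Two empty bays, 76 (tray x) by 104 mm (y), centred at tray x = -40 and +40 mm, y = 0. Short far bay (50 mm, centre x = +107 mm) holds the fixed sample, a tuning machine, post up. Origin: bench level, under the divider between the empty bays; x towards the sample, z up
- glue_mid (a point): bystander: a white glue bottle with an orange cap, 46 mm across, 120 mm tall; point on its axis half-way up. Leave it alone
- file_mid (a point): bystander: a hand file with a wooden handle, 265 mm long, 25 mm thick, lying on the bench; point on its axis 110 mm from the handle's butt, 9 mm up, x towards the blade's tip. Leave it alone

How it is judged:
By the outcome, as a careful person would: the job done as asked, in the order asked, and still so for the second after the job is handed in, with the robot touching nothing.
It also fails if it takes over 109 s, if anything falls off the work surface, if the arm or the gripper's body presses on something with over 40 N, if the wrist force passes 120 N, or if a joint passes its speed limit or range.

## Robot

A 6-joint arm with a two-finger parallel gripper is mounted at the origin on the work surface. World frame = base frame: x ahead of the robot, y to its left, z up, the work surface at z = 0. Lengths are in mm, angles in rad, forces in N, time in s.
With the tool pointing down it reaches from about 350 to 775 mm from the base axis. Payload 7.3 kg.
Tool frame: the origin (TCP) lies midway between the tips of the shut fingers; the grasp point (between the pads) lies 19 mm behind it (grasp_offset is the z of the grasp point in the tool frame, in mm); z points along the fingers, y is the direction in which the jaws open and shut (so a half turn about z gives the same grasp; the last joint's range is limited). The gripper opens to 92 mm and grips with 3 to 60 N. Pads are 19 mm wide; open, the fingers measure 130 mm over their backs; the gripper's body (75 mm by 190 mm) begins 47 mm behind the grasp point.
Start: joints at [1.006, 0.342, 1.524, -0, 1.275, -0.146], TCP at [213.487, 479.654, 226.741] pointing down, gripper open.
Joint ranges: [-2.53, 2.53], [-0.77, 2.02], [0.04, 2.7], [-1, 4.14], [0.28, 2.66], [-3.11, 3.11]. Speed limits (rad/s): [2.57, 2.57, 3.14, 3.14, 3.14, 3.14].

## Interface

Orientations are given as [roll, pitch, yaw] about the fixed x, y, z axes, in that order (R = Rz(yaw) Ry(pitch) Rx(roll)).
In Python, from plant import get_obs, capture, camera_model, close_job, boxes_of, regions_of, place_of, grasp_offset gives the robot as it stands. The module is installed in compiled form; this text tells all that it offers.
- The arm moves only by the tool send_rows, never from a script. Its argument "targets" is a list that holds one entry, the list of rows, each a list of 7 numbers: the turn, a rotation vector about the tool's x, y, z in degrees, then the shift along the tool's x, y, z in mm, then the closure, from -1 (fully open) to 1 (shut). A call has 1 to 5 rows; each row is the pose to reach, as a shift and turn from the pose commanded when the call began, along the tool's axes at that moment; what a row does not reach only later rows make up. A row lasts 1/12 s, in which the tool goes at most 41.7 mm and 7.16 degrees, less where a joint would pass 70% of its speed; a pose out of reach is approached as far as the arm can. A call with a gripper value outside its range is refused whole. The fingers move at their own pace and stop on an object; the grip force is fixed at half the most. Time passes only in rows, so rows that repeat a pose let the fingers close. It gives the time, the measured TCP pose, the force and the opening at its end, in the units of the state.
- get_obs(): the state, without advancing time (a new reading comes with each control period).
- capture(name): name is "scene" or "top"; returns the picture (420x560x3 uint8, red, green, blue); there is no depth.
- camera_model(name): a dict with "K" (3x3 intrinsics, pixels), "world_to_cam" (4x4, takes a point from world to camera coordinates). Camera axes: x right, y up, looking along -z (the intrinsics and any distortion apply to the point x, -y, -z); pixel columns grow to the right and rows downward; lengths in mm; the calibration is good to about 2 mm. A picture is of the moment at which its call begins. camera_model takes no time and is no camera call.
- close_job(): hands the job in, once; it reports no verdict.
Trained networks look in the newest picture that a camera, given by its name, has taken for a name from the list of things; names that differ only in an ending like _2 or _b are one class to them, and where a whole thing is asked for, a point or a joint stands for the part that bears it (a point fixed in the world has none). Each returns a list of dicts, best first, with "conf" (0 to 1); they miss things now and then, are a little off and sometimes report something else, mostly with a low value. They report only what shows in the picture. A call takes as long as a camera call.
- boxes_of(label, camera): "location" ([row, column] in pixels, amid what is visible of it).
- regions_of(label, camera): "region" (420x560 bool, what is visible of it) and "location" ([row, column] in pixels, amid what is visible of it).
- place_of(label, camera): "location" ([row, column] in pixels: a listed point, or the origin of a listed thing).
The state is a dict: "time": time; "joint_positions": joint angles; "dq": joint speeds; "tau": joint torques, N m; "tool_pos": TCP position; "tcp_rot": TCP orientation; "contact_force": force on the tool from outside, world axes, zero at the start; "moment": the same for the moment, N m; "grip_width": finger opening in mm.
Only numpy, scipy, OpenCV 4.12 (cv2) and the standard library are available. Lean on these libraries where they do the work, as an engineer would, in place of code of your own. Each camera call takes 0.05 s, during which the arm holds its last target.

## Working session

There is one attempt and no reset: what is moved stays moved. The work goes in short steps, Python scripts to look and compute and a tool call to move; the robot and the scene stay as the last step left them, time stands still between calls to the robot, and variables do not carry over. Pictures are saved under pics/ and viewed, and the job is handed in when it is done.

Besides the shell and the picture viewer there is one more tool, called after "Call:" as a command line: name --argument value ..., lists and objects as JSON in quotes. send_rows: Moves the arm, as the interface text tells. Its arguments: {"type":"object","properties":{"targets":{"type":"array","items":{"type":"array","items":{"type":"array","items":{"type":"number"}}}}},"required":["targets"]}

```bash
mkdir -p pics
python3 - <<'E'
from plant import *
import cv2,numpy as np
print(get_obs()); print(grasp_offset)
for n in("scene","top"):
    im=capture(n); cv2.imwrite(f"pics/{n}0.png",im[:,:,::-1]); m=camera_model(n); print(n,m)
E
```

```text
{'time': 0.0, 'joint_positions': array([ 1.00601461e+00,  3.42716029e-01,  1.52499767e+00,  3.79440374e-06,
        1.27537572e+00, -1.46001235e-01]), 'dq': array([ 0.00227831,  0.00022669, -0.00019237,  0.000538  , -0.0009382 ,
       -0.00102956]), 'tau': array([-1.08337135e-03, -4.31255758e+01, -2.44209892e+01,  7.15199788e-02,
        5.63196768e-02, -1.09551365e-04]), 'tool_pos': array([213.25706328, 479.3077169 , 226.05517805]), 'tcp_rot': array([-3.14011234e+00, -2.21344508e-04,  2.72281091e+00]), 'contact_force': array([ 0.50055382, -0.63175386, -0.27469885]), 'moment': array([-0.00178669,  0.01590848, -0.00823907]), 'grip_width': 91.97571088500736}
-18.8
scene {'K': array([[424.42141981,   0.        , 288.0309732 ],
       [  0.        , 424.42141981, 208.04244041],
       [  0.        ,   0.        ,   1.        ]]), 'world_to_cam': array([[-4.75940623e-01,  8.79419403e-01, -1.01013518e-02,
         2.31915929e+02],
       [-6.94063121e-01, -3.68522410e-01,  6.18439663e-01,
         3.13939354e+02],
       [ 5.40145265e-01,  3.01351534e-01,  7.85767361e-01,
        -1.30348437e+03],
       [ 0.00000000e+00,  0.00000000e+00,  0.00000000e+00,
         1.00000000e+00]])}
top {'K': array([[405.51954353,   0.        , 281.65514425],
       [  0.        , 405.51954353, 211.69082391],
       [  0.        ,   0.        ,   1.        ]]), 'world_to_cam': array([[ 2.96041516e-02, -9.99558130e-01,  2.67203073e-03,
        -2.09055256e+01],
       [ 9.97849717e-01,  2.97097308e-02,  5.84232378e-02,
        -4.81154713e+02],
       [-5.84768076e-02,  9.36714723e-04,  9.98288328e-01,
        -1.10828562e+03],
       [ 0.00000000e+00,  0.00000000e+00,  0.00000000e+00,
         1.00000000e+00]])}
```

View pics/scene0.png

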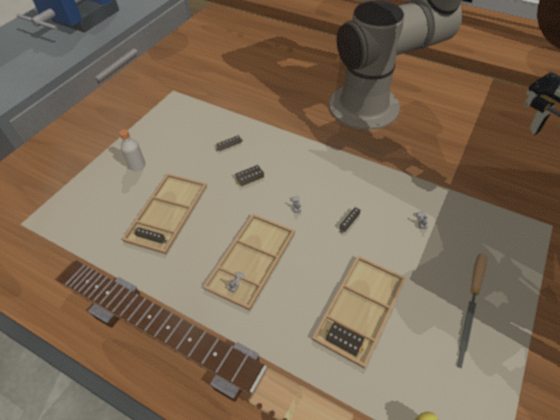

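View pics/top0.png

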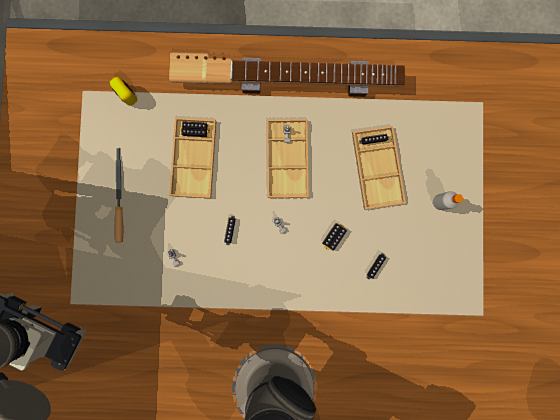

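The top view shows the hum tray at about (195,158), the tuner tray at (289,158) and the single tray at (380,167). The loose parts are singles at (231,230) and (376,266), the humbucker at (335,236), and tuners at (280,225) and (175,257).

```bash
cat > h.py <<'E'
from plant import *
import numpy as np,cv2
def ray(cam,rc,z):
    m=camera_model(cam);K=m["K"];T=m["world_to_cam"]
    d=np.array([(rc[1]-K[0,2])/K[0,0],-(rc[0]-K[1,2])/K[1,1],-1.])
    R=T[:3,:3];o=-R.T@T[:3,3];d=R.T@d
    return o+d*(z-o[2])/d[2]
def proj(cam,p):
    m=camera_model(cam);K=m["K"];T=m["world_to_cam"]
    q=T[:3,:3]@np.array(p)+T[:3,3]
    return np.array([K[0,2]+K[0,0]*q[0]/-q[2],K[1,2]+K[1,1]*-q[1]/-q[2]])
E
python3 - <<'E'
from h import *
for lab,z in [("single_a_center",9.5),("hum_center",9.5),("tuner_a_center",7),("tray_single",0),("tray_hum",0),("tray_tuner",0),("glue_mid",60),("file_mid",9)]:
    for c in("top","scene"):
        for d in place_of(lab,c)[:4]:
            if d["conf"]>.2: print(lab,c,round(d["conf"],2),np.round(d["location"],1),ray(c,d["location"],z).round(1)[:2])
im=capture("top")
cv2.imwrite("pics/c1.png",cv2.resize(im[205:285,160:400],None,fx=3.3,fy=3.3,interpolation=cv2.INTER_CUBIC)[:,:,::-1])
cv2.imwrite("pics/c2.png",cv2.resize(im[110:215,160:420],None,fx=3,fy=3,interpolation=cv2.INTER_CUBIC)[:,:,::-1])
im=capture("scene")
cv2.imwrite("pics/c3.png",cv2.resize(im[120:250,200:440],None,fx=3.3,fy=3.3,interpolation=cv2.INTER_CUBIC)[:,:,::-1])
E
```

```text
single_a_center top 0.49 [267.1 376.5] [ 336.6 -272.7]
single_a_center scene 0.47 [144.1 229.8] [ 342.5 -264. ]
hum_center top 0.94 [236.2 336.4] [ 418.4 -160.2]
hum_center scene 0.63 [174.7 250.2] [ 415.1 -152.2]
tuner_a_center top 0.53 [219.9 275.2] [458.6  10.7]
tuner_a_center scene 0.49 [209.3 292.5] [ 4.632e+02 -4.000e-01]
tray_single top 0.67 [179.8 381.4] [ 580.7 -284.9]
tray_single scene 0.56 [204.2 170. ] [ 588.9 -283.6]
tray_hum top 0.67 [165.2 191.8] [606.1 250.5]
tray_hum scene 0.58 [293.9 364.5] [589.5 242.2]
tray_hum scene 0.3 [209.5 294.2] [457.    1.1]
tray_tuner top 0.56 [165.2 287.5] [614.2 -19.2]
tray_tuner scene 0.75 [247.9 256.9] [597.9 -22.5]
glue_mid top 0.58 [199.3 450. ] [ 525.2 -453.5]
glue_mid scene 0.94 [147.9 127.9] [ 521.8 -457.9]
file_mid top 0.68 [204.6 120.9] [488.3 440.7]
file_mid scene 0.95 [297.2 474.1] [492.7 449.2]
```

View pics/c1.png

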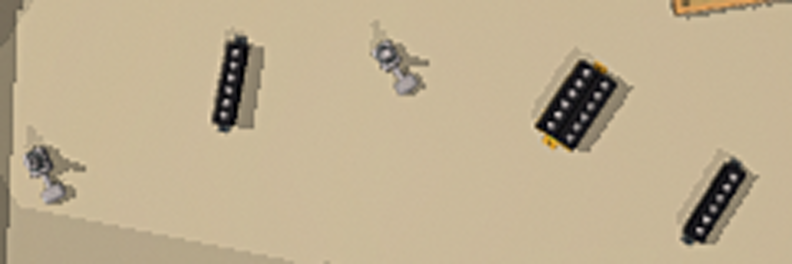

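View pics/c2.png

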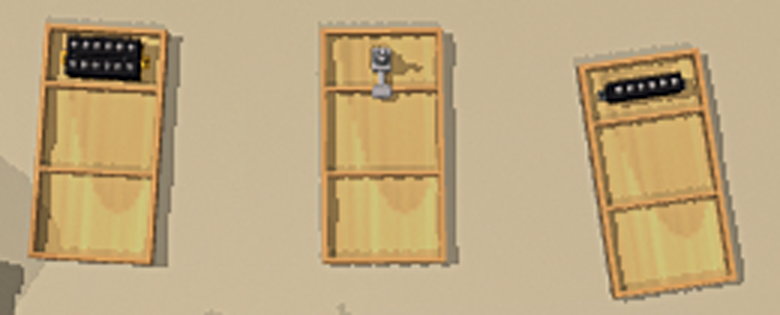

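View pics/c3.png

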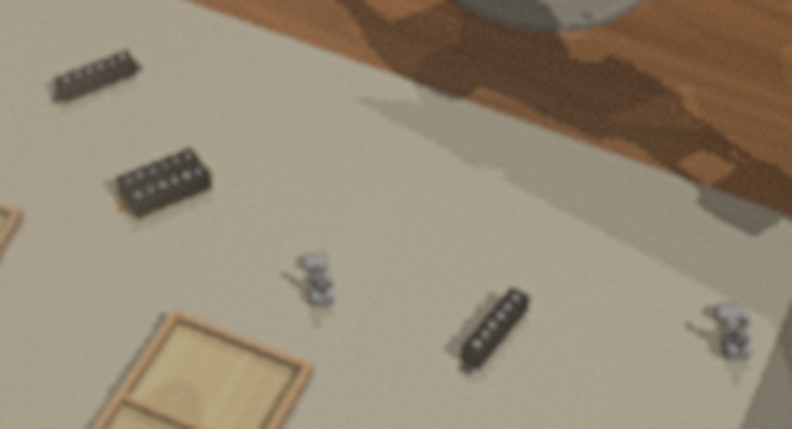

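The crops show everything upright and well separated. Both cameras agree on position to about 10 mm. Next I fit the part and tray models to their outlines in both cameras for accurate poses.

```bash
cat > fit.py <<'E'
from h import *
from scipy.optimize import minimize
def box(cx,cy,sx,sy,z0,z1): return [(cx+a*sx/2,cy+b*sy/2,z) for a in(-1,1) for b in(-1,1) for z in(z0,z1)]
M={"single":[box(0,0,70,18,0,19),box(0,0,83,10,0,2.5)],"hum":[box(0,0,70,37,0,19),box(0,0,83,12,0,2)],
"tuner":[box(0,0,18,22,0,14),box(0,0,9,9,14,20),box(0,0,6,6,20,40),box(0,17,6,14,4,10),box(0,29.5,20,13,2.5,11.5)],
"tray":[box(27,0,220,114,0,14)]}
S=6
def render(cam,kind,p,z0,win):
    r0,c0,h,w=win; im=np.zeros((h*S,w*S),np.uint8)
    c,s=np.cos(p[2]),np.sin(p[2])
    for b in M[kind]:
        pts=np.array([proj(cam,(p[0]+c*x-s*y,p[1]+s*x+c*y,z+z0)) for x,y,z in b])
        pts=(pts-[c0-.5,r0-.5])*S
        cv2.fillConvexPoly(im,cv2.convexHull(np.round(pts).astype(np.int32)),1)
    return cv2.resize(im.astype(np.float32),(w,h),interpolation=cv2.INTER_AREA)
def fit(cam,kind,mask,p0,z0=0,starts=None):
    r,c=np.where(mask); win=(r.min()-15,c.min()-15,np.ptp(r)+31,np.ptp(c)+31)
    m=mask[win[0]:win[0]+win[2],win[1]:win[1]+win[3]].astype(np.float32)
    def cost(p):
        a=render(cam,kind,(p[0],p[1],p[2]/50),z0,win); return np.abs(a-m).sum()/m.sum()
    best=None
    for y in (starts if starts is not None else [p0[2]]):
        q=np.array([p0[0],p0[1],y*50])
        sim=np.array([q,q+[8,0,0],q+[0,8,0],q+[0,0,8]])
        o=minimize(cost,q,method="Nelder-Mead",options=dict(initial_simplex=sim,xatol=.1,fatol=1e-4,maxiter=150))
        if best is None or o.fun<best.fun: best=o
    return np.r_[best.x[:2],best.x[2]/50],best.fun
E
cat > run.py <<'E'
from fit import *
A=np.arange(-3,3.2,.75)
for kind,lab in(("single","single_a_center"),("hum","hum_center"),("tuner","tuner_a_center"),("tray","tray_single"),("tray","tray_hum"),("tray","tray_tuner")):
    for cam in("top","scene"):
        for d in regions_of(lab,cam)[:5]:
            if d["conf"]<.25: continue
            m=d["region"]; g=ray(cam,d["location"],7)
            st=A if kind=="tuner" else (A[A*A<3] if kind!="tray" else [-.1,.1])
            if kind=="tray": g=g-[27,0,0]
            p,f=fit(cam,kind,m,g,0,st)
            print(lab,cam,round(d["conf"],2),m.sum(),np.round(d["location"]),"xy",p[:2].round(1),"yaw",np.degrees(p[2]).round(1),"res",round(f,3),flush=True)
E
time python3 run.py
```

```text
Traceback (most recent call last):
  File "run.py", line 10, in <module>
    p,f=fit(cam,kind,m,g,0,st)
        ~~~^^^^^^^^^^^^^^^^^^^
  File "fit.py", line 25, in fit
    o=minimize(cost,q,method="Nelder-Mead",options=dict(initial_simplex=sim,xatol=.1,fatol=1e-4,maxiter=150))
  File "fit.py", line 20, in cost
    a=render(cam,kind,(p[0],p[1],p[2]/50),z0,win); return np.abs(a-m).sum()/m.sum()
  File "fit.py", line 12, in render
    pts=np.array([proj(cam,(p[0]+c*x-s*y,p[1]+s*x+c*y,z+z0)) for x,y,z in b])
                  ~~~~^^^^^^^^^^^^^^^^^^^^^^^^^^^^^^^^^^^^^^
  File "h.py", line 9, in proj
    m=camera_model(cam);K=m["K"];T=m["world_to_cam"]
ValueError: time passes only in moves, steps and waits

real	0m6.606s
user	0m3.368s
sys	0m0.252s
```

```bash
sed -i '1a import functools\n_cm=camera_model\ncamera_model=functools.lru_cache(None)(lambda n:_cm(n))' h.py; time python3 run.py; python3 -c "
from plant import *;print(get_obs()['time'])"
```

```text
single_a_center top 0.66 176 [267. 375.] xy [ 341.2 -270.8] yaw -33.4 res 0.302
single_a_center scene 0.68 248 [142. 230.] xy [ 339.5 -268.5] yaw -29.2 res 0.085
hum_center top 0.57 356 [236. 334.] xy [ 417.6 -151.9] yaw -31.4 res 0.103
hum_center scene 0.64 424 [178. 248.] xy [ 418. -151.] yaw 145.8 res 0.079
tuner_a_center top 0.42 82 [222. 276.] xy [455.1   7. ] yaw 127.0 res 0.281
tuner_a_center top 0.4 385 [202. 448.] xy [ 519.2 -459.4] yaw -132.8 res 0.663
tray_single top 0.92 3268 [168. 378.] xy [ 589.  -277.9] yaw 9.9 res 0.022
tray_single scene 0.84 3563 [213. 167.] xy [ 586.9 -276. ] yaw 9.6 res 0.034
tray_single scene 0.42 235 [141. 231.] xy [213.8 -84.8] yaw -306.6 res 1.0
tray_hum top 0.83 3240 [159. 193.] xy [599.7 248.5] yaw -1.4 res 0.031
tray_hum scene 0.8 5698 [311. 359.] xy [598.7 249. ] yaw -1.9 res 0.018
tray_tuner top 0.7 3149 [160. 288.] xy [606.1 -17.8] yaw 1.7 res 0.03
tray_tuner scene 0.69 4502 [259. 249.] xy [605.  -17.1] yaw 2.3 res 0.022
tray_tuner scene 0.57 400 [178. 248.] xy [ 537.7 -277.9] yaw -121.8 res 1.0
tray_tuner scene 0.44 857 [302. 473.] xy [275.  672.2] yaw -71.1 res 1.0
1.65
real	0m6.751s
user	0m4.565s
sys	0m0.091s
```

```bash
cat > run2.py <<'E'
from fit import *
import sys
M["humd"]=[M["hum"][0]]
A=np.arange(-3.1,3.1,.6)
ims={c:capture(c) for c in("top","scene")}
vis=[]
for name,kind,px in [("single_a","single",{"top":(267,376),"scene":(143,229)}),("single_b","single",{"top":(230,231),"scene":(219,349)}),("hum","humd",{"top":(236,335),"scene":(175,250)}),
  ("tuner_mid","tuner",{"top":(225,280),"scene":(205,296)}),("tuner_left","tuner",{"top":(257,175),"scene":(220,422)})]:
    for cam in("top","scene"):
        r,c=px[cam]; w=24
        im=ims[cam][r-w:r+w,c-w:c+w].astype(int)
        v=im.max(2); 
        if kind!="tuner": m=v<(85 if cam=="top" else 100)
        else:
            sat=(im[:,:,0]-im[:,:,2])/np.maximum(v,1); m=sat<np.median(sat)*.5
        m=m.astype(np.uint8)
        m=cv2.morphologyEx(m,cv2.MORPH_CLOSE,np.ones((3,3),np.uint8))
        n,l,s,ce=cv2.connectedComponentsWithStats(m)
        k=1+np.argmax(s[1:,4]); m=(l==k)
        full=np.zeros((420,560),bool); full[r-w:r+w,c-w:c+w]=m
        o=ims[cam][r-w:r+w,c-w:c+w].copy()[:,:,::-1]; o2=o.copy(); o2[m]=(0,0,255)
        p,f=fit(cam,kind,full,ray(cam,(r,c),7),0,A if kind=="tuner" else A[abs(A)<1.8])
        rr=render(cam,kind,p,0,(r-w,c-w,2*w,2*w)); o3=o.copy(); o3[rr>.5]=(0,255,0)
        vis.append(np.vstack([o,o2,o3]))
        print(name,cam,m.sum(),p[:2].round(1),np.degrees(p[2]).round(1),round(f,3),flush=True)
v=np.hstack(vis); cv2.imwrite("pics/"+sys.argv[1]+".png",cv2.resize(v,(800,240),interpolation=cv2.INTER_NEAREST))
E
python3 run2.py v1
```

```text
single_a top 202 [ 339.2 -270.6] 149.5 0.152
single_a scene 173 [ 340.7 -270. ] -22.9 0.446
single_b top 179 [427.9 136. ] -8.5 0.163
single_b scene 222 [425.  135.5] -5.4 0.223
hum top 337 [ 418. -154.] -32.2 0.094
hum scene 337 [ 416.8 -155.3] -34.7 0.259
tuner_mid top 79 [454.3   7. ] 127.0 0.3
tuner_mid scene 77 [450.8   3.9] 122.3 0.764
tuner_left top 89 [356.7 296.2] 120.3 0.359
tuner_left scene 101 [357.8 293.8] 108.0 0.641
```

View pics/v1.png

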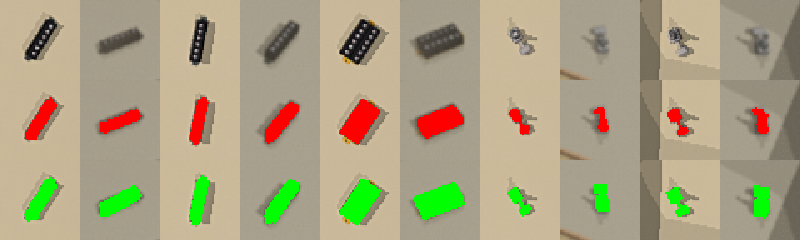

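Run:
```python
from h import *
im=capture("top");s=capture("scene")
a=[cv2.resize(x[:,:,::-1],(390,290),interpolation=cv2.INTER_NEAREST) for x in (im[210:239,262:301],im[243:272,158:197],s[190:219,277:316],s[206:235,404:443])]
cv2.imwrite("pics/t.png",np.vstack([np.hstack(a[:2]),np.hstack(a[2:])]))
```

```text
(no output)
```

View pics/t.png

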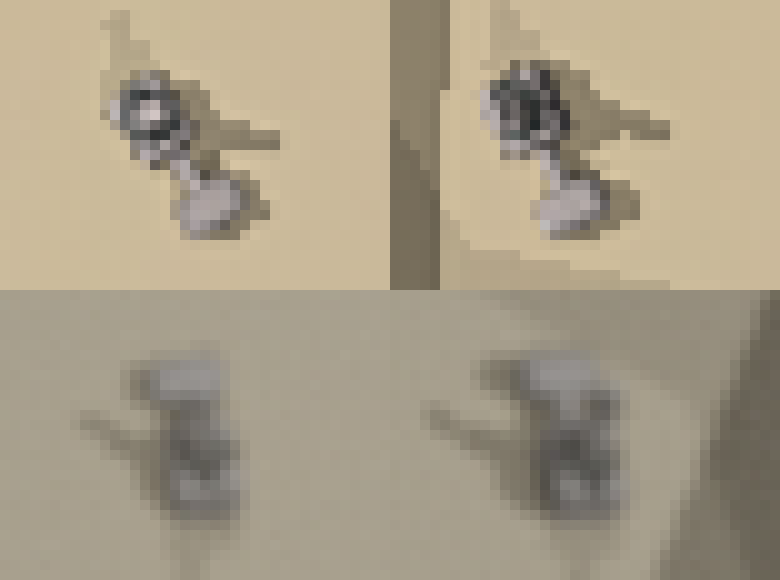

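Run:
```python
from h import *
for hp,bp in(((221.5,276.5),(230.3,282.5)),((253.5,171.2),(263,175.5))):
    a=ray("top",hp,12);b=ray("top",bp,9);d=b-a
    print(a.round(1),b.round(1),np.hypot(*d[:2]),np.degrees(np.arctan2(d[1],d[0]))-90)
from fit import *
v=[]
for p in((455,8,np.radians(124)),(362.5,296,np.radians(117))):
  for cam in("top","scene"):
    c,r=proj(cam,(p[0],p[1],7)).astype(int);w=18
    im=capture(cam)[r-w:r+w,c-w:c+w,::-1].copy()
    rr=render(cam,"tuner",p,0,(r-w,c-w,2*w,2*w))[...,None]
    v.append(np.vstack([im,(im*(1-.5*rr)+rr*np.array([0,130,0])).astype(np.uint8)]))
cv2.imwrite("pics/t2.png",cv2.resize(np.hstack(v),(800,400),interpolation=cv2.INTER_NEAREST))
```

```text
[454.1   6.8  12. ] [430.3 -10.5   9. ] 29.446517869086474 -233.93026397785027
[357.3 294.1  12. ] [331.5 281.8   9. ] 28.617697887865205 -244.69573493857456
```

View pics/t2.png

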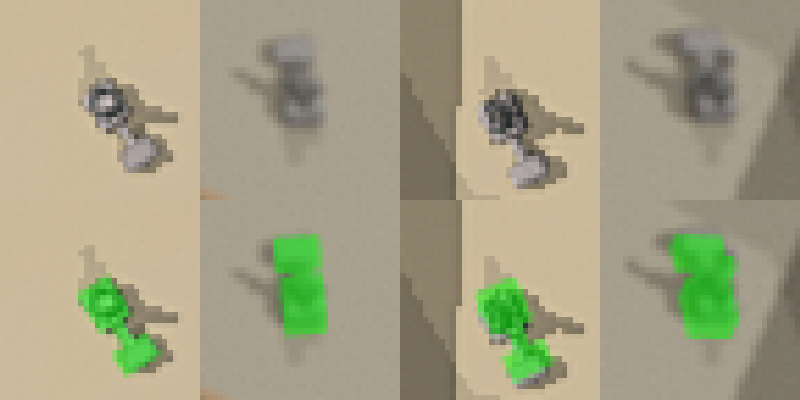

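```bash
cat > go.py <<'E'
import sys,numpy as np
from plant import get_obs
from scipy.spatial.transform import Rotation as R
o=get_obs(); p=o["tool_pos"]; Rm=R.from_euler("xyz",o["tcp_rot"])
x,y,z,yaw=map(float,sys.argv[1:5])
d=Rm.inv().apply(np.array([x,y,z])-p)
t=Rm.inv()*R.from_euler("xyz",[180,0,yaw],degrees=True)
print("t",round(o["time"],2),"pos",p.round(1),"yaw",np.degrees(o["tcp_rot"]).round(1),"grip",round(o["grip_width"],1),"q",o["joint_positions"].round(2))
print("turn",t.as_rotvec(degrees=True).round(1),"shift",d.round(1))
E
python3 go.py 357 295 70 207
```

```text
t 2.05 pos [213.5 479.7 226.7] yaw [180.   0. 156.] grip 92.0 q [ 1.01  0.34  1.52  0.    1.28 -0.15]
turn [  0.   0. -51.] shift [-206.2 -110.3  156.7]
```

Call:
send_rows --targets '[[[0, 0, -51, -206, -110, 157, -1], [0, 0, -51, -206, -110, 157, -1], [0, 0, -51, -206, -110, 157, -1], [0, 0, -51, -206, -110, 157, -1], [0, 0, -51, -206, -110, 157, -1]]]'

```text
time: 2.47
tool_pos: [314.5, 350.1, 116.4]
tcp_rot: [3.141, 0.001, -2.965]
contact_force: [0.3, 0.5, 0.0]
grip_width: 91.7
```

```bash
python3 go.py 357 295 70 207
```

```text
t 2.47 pos [314.5 350.1 116.4] yaw [ 180.     0.  -169.9] grip 91.7 q [ 0.68  0.37  1.83  0.    0.94 -1.07]
turn [  0.    0.  -16.9] shift [-32.1 -61.7  46.4]
```

Call:
send_rows --targets '[[[0, 0, -15.2, -24, -54, 38, -1], [0, 0, -15.2, -24, -54, 38, -1], [0, 0, -15.2, -24, -54, 38, -1], [0, 0, -15.2, -24, -54, 38, -1], [0, 0, -15.2, -24, -54, 38, -1]]]'

```text
time: 2.88
tool_pos: [347.0, 302.2, 79.2]
tcp_rot: [3.141, 0.0, -2.709]
contact_force: [0.0, 0.7, -0.1]
grip_width: 92.4
```

```bash
python3 go.py 357 295 5 207;python3 - <<'E'
from h import *
im=capture("top")
cv2.imwrite("pics/g1.png",cv2.resize(im[205:305,120:230,::-1],(660,600),interpolation=cv2.INTER_CUBIC))
E
```

```text
t 2.88 pos [347.  302.2  79.2] yaw [ 180.     0.  -155.2] grip 92.4 q [ 0.55  0.41  1.89  0.    0.84 -1.45]
turn [ 0.   0.  -2.2] shift [ -6.  -10.7  74.2]
```

View pics/g1.png

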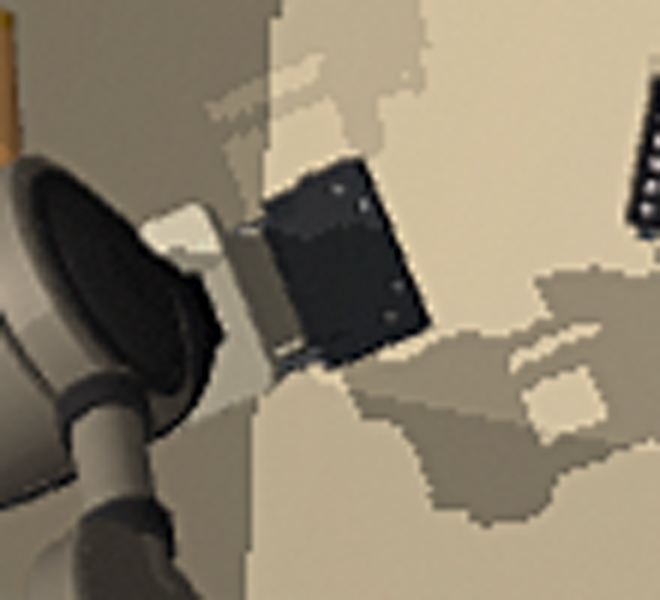

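Call:
send_rows --targets '[[[0, 0, -2.2, -6, -11, 20, -1], [0, 0, -2.2, -6, -11, 50, -1], [0, 0, -2.2, -6, -11, 74, -1], [0, 0, -2.2, -6, -11, 74, -1], [0, 0, -2.2, -6, -11, 74, -1]]]'

```text
time: 3.35
tool_pos: [356.1, 295.2, 5.1]
tcp_rot: [3.142, -0.002, -2.667]
contact_force: [0.7, 0.6, -0.4]
grip_width: 91.7
```

```bash
python3 go.py 357 295 5 207;python3 - <<'E'
from h import *
im=capture("scene")
cv2.imwrite("pics/g2.png",cv2.resize(im[170:270,370:480,::-1],(660,600),interpolation=cv2.INTER_CUBIC))
E
```

```text
t 3.35 pos [356.1 295.2   5.1] yaw [ 1.800e+02 -1.000e-01 -1.528e+02] grip 91.7 q [ 0.53  0.55  1.94  0.    0.65 -1.52]
turn [ 0.  -0.1  0.2] shift [-0.8 -0.6  0.1]
```

View pics/g2.png

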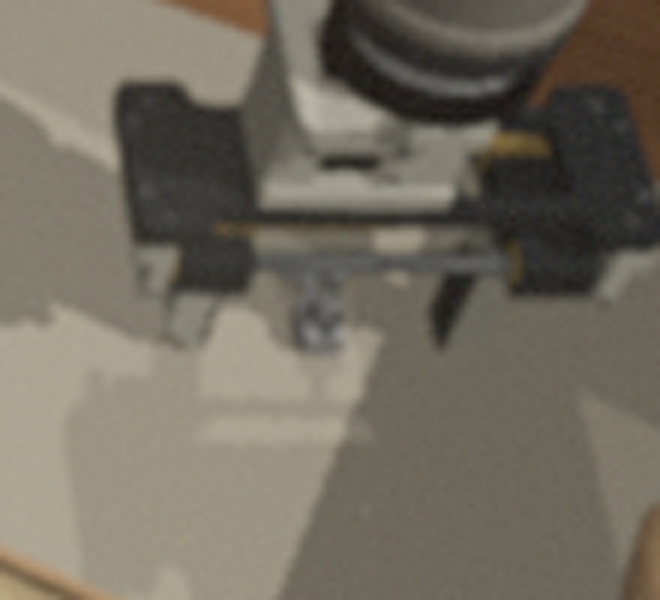

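The tuner stands midway between the fingers, so I close.

Call:
send_rows --targets '[[[0, 0, 0, 0, 0, 0, 1], [0, 0, 0, 0, 0, 0, 1], [0, 0, 0, 0, 0, 0, 1], [0, 0, 0, 0, 0, 0, 1], [0, 0, 0, 0, 0, 0, 1]]]'

```text
time: 3.82
tool_pos: [357.0, 294.8, 5.6]
tcp_rot: [3.141, 0.001, -2.668]
contact_force: [1.1, -0.5, 0.6]
grip_width: 63.1
```

Call:
send_rows --targets '[[[0, 0, 0, 0, 0, 0, 1], [0, 0, 0, 0, 0, 0, 1], [0, 0, 0, 0, 0, 0, 1], [0, 0, 0, 0, 0, 0, 1], [0, 0, 0, 0, 0, 0, 1]]]'

```text
time: 4.23
tool_pos: [356.8, 294.6, 5.1]
tcp_rot: [3.142, -0.0, -2.668]
contact_force: [0.6, -0.2, -0.1]
grip_width: 29.9
```

Call:
send_rows --targets '[[[0, 0, 0, 0, 0, 0, 1], [0, 0, 0, 0, 0, 0, 1], [0, 0, 0, 0, 0, 0, 1], [0, 0, 0, 0, 0, 0, 1]]]'

```text
time: 4.57
tool_pos: [356.8, 294.7, 5.1]
tcp_rot: [3.142, 0.0, -2.668]
contact_force: [0.7, -0.2, -0.2]
grip_width: 17.6
```

Call:
send_rows --targets '[[[0, 0, 0, 0, 0, -35, 1], [0, 0, 0, 0, 0, -65, 1], [0, 0, 0, 0, 0, -65, 1], [0, 0, 0, 0, 0, -65, 1]]]'

```text
time: 4.9
tool_pos: [357.7, 295.2, 71.3]
tcp_rot: [3.141, 0.004, -2.668]
contact_force: [-0.3, -0.9, -0.9]
grip_width: 17.5
```

```bash
python3 go.py 651.5 -15.9 70 182
python3 - <<'E'
from h import *
im=capture("scene")
cv2.imwrite("pics/g3.png",cv2.resize(im[140:240,370:480,::-1],(660,600),interpolation=cv2.INTER_CUBIC))
E
```

```text
t 4.9 pos [357.7 295.2  71.3] yaw [ 180.     0.2 -152.8] grip 17.5 q [ 0.52  0.43  1.89  0.    0.81 -1.52]
turn [ 0.1  0.2 25.2] shift [-119.5 -410.9    1.7]
```

View pics/g3.png

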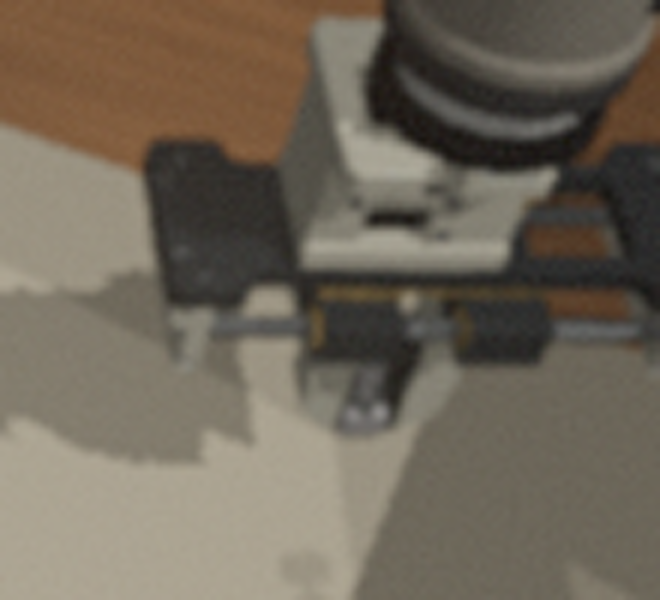

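Call:
send_rows --targets '[[[0, 0, 3, -12, -39, 0, 1], [0, 0, 6, -23, -78, 0, 1], [0, 0, 8, -34, -117, 0, 1], [0, 0, 11, -45, -155, 0, 1], [0, 0, 12.5, -56, -193, 0, 1]]]'

```text
time: 5.37
tool_pos: [494.6, 146.8, 68.5]
tcp_rot: [3.141, -0.003, -2.888]
contact_force: [1.0, 1.2, 0.4]
grip_width: 17.9
```

Call:
send_rows --targets '[[[0, 0, 3, -20, -36, 0, 1], [0, 0, 6, -40, -72, 0, 1], [0, 0, 9, -60, -108, 0, 1], [0, 0, 11, -80, -144, 0, 1], [0, 0, 12.5, -98, -178, 0, 1]]]'

```text
time: 5.78
tool_pos: [634.8, -0.9, 67.9]
tcp_rot: [3.141, -0.003, -3.107]
contact_force: [0.1, 0.4, -0.5]
grip_width: 17.8
```

```bash
python3 go.py 651.5 -15.9 40 182
```

```text
t 5.78 pos [634.8  -0.9  67.9] yaw [ 180.    -0.2 -178. ] grip 17.8 q [-0.12  0.69  1.39  0.    1.06 -1.73]
turn [ 0.  -0.2  0. ] shift [-16.3 -15.6  27.9]
```

Call:
send_rows --targets '[[[0, 0, 0, -16, -15.5, 10, 1], [0, 0, 0, -16, -15.5, 28, 1], [0, 0, 0, -16, -15.5, 28, 1], [0, 0, 0, -16, -15.5, 28, 1]]]'

```text
time: 6.12
tool_pos: [648.9, -13.6, 39.2]
tcp_rot: [3.14, -0.006, -3.105]
contact_force: [-0.5, -0.2, -0.8]
grip_width: 17.4
```

```bash
python3 go.py 651.5 -15.9 9.5 182
```

```text
t 6.12 pos [648.9 -13.6  39.2] yaw [ 179.9   -0.3 -177.9] grip 17.4 q [-0.14  0.75  1.36  0.    1.03 -1.75]
turn [ 0.1 -0.3  0.1] shift [-2.7 -2.4 29.7]
```

Call:
send_rows --targets '[[[0, 0, 0, -2.5, -2.5, 15, 1], [0, 0, 0, -2.5, -2.5, 25, 1], [0, 0, 0, -2.5, -2.5, 29.5, 1], [0, 0, 0, -2.5, -2.5, 29.5, 1], [0, 0, 0, -2.5, -2.5, 29.5, 1]]]'

```text
time: 6.53
tool_pos: [653.4, -15.8, 12.4]
tcp_rot: [3.141, -0.001, -3.104]
contact_force: [-0.4, 0.3, 0.2]
grip_width: 18.1
```

```bash
python3 go.py 651.5 -15.9 9.5 182;python3 - <<'E'
from h import *
im=capture("scene")
cv2.imwrite("pics/g4.png",cv2.resize(im[190:320,180:330,::-1],(690,598),interpolation=cv2.INTER_CUBIC))
E
```

```text
t 6.53 pos [653.4 -15.8  12.4] yaw [ 180.    -0.  -177.8] grip 18.1 q [-0.14  0.79  1.37  0.    0.98 -1.75]
turn [ 0.  -0.   0.2] shift [ 1.9 -0.   2.9]
```

View pics/g4.png

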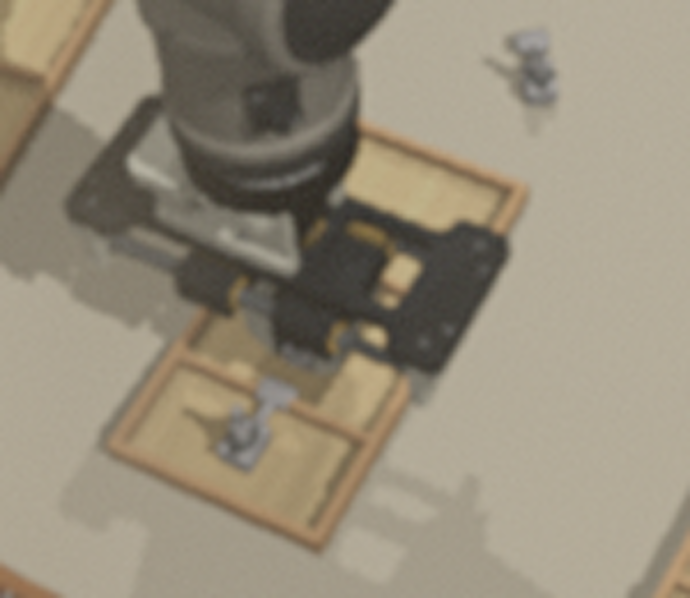

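Call:
send_rows --targets '[[[0, 0, 0, 2, 0, 2.5, 1], [0, 0, 0, 2, 0, 2.5, 1], [0, 0, 0, 2, 0, 2.5, 1]]]'

```text
time: 6.83
tool_pos: [651.6, -16.3, 10.4]
tcp_rot: [3.142, 0.0, -3.104]
contact_force: [-0.5, 0.9, -1.5]
grip_width: 17.5
```

Call:
send_rows --targets '[[[0, 0, 0, 0, 0, 0.8, 1], [0, 0, 0, 0, 0, 0.8, 1], [0, 0, 0, 0, 0, 0.8, 0.2], [0, 0, 0, 0, 0, 0.8, 0.2], [0, 0, 0, 0, 0, 0.8, 0.2]]]'

```text
time: 7.25
tool_pos: [651.7, -16.4, 9.4]
tcp_rot: [3.142, 0.0, -3.104]
contact_force: [0.6, -1.0, 0.1]
grip_width: 32.7
```

Call:
send_rows --targets '[[[0, 0, 0, 0, 0, 0, 0.2], [0, 0, 0, 0, 0, -5, 0.2], [0, 0, 0, 0, 0, -40, 0.2], [0, 0, 0, 0, 0, -80, 0.2], [0, 0, 0, 0, 0, -80, 0.2]]]'

```text
time: 7.67
tool_pos: [656.1, -16.9, 97.9]
tcp_rot: [-3.139, 0.013, -3.104]
contact_force: [1.4, 0.3, 2.0]
grip_width: 36.6
```

```bash
python3 go.py 454.3 7 70 216
```

```text
t 7.67 pos [656.1 -16.9  97.9] yaw [-179.9    0.8 -177.8] grip 36.6 q [-0.14  0.69  1.31  0.    1.13 -1.75]
turn [ -0.4   0.7 -33.8] shift [201.1  31.5  25.1]
```

Call:
send_rows --targets '[[[0, 0, -7, 39, 6, 4, 0.2], [0, 0, -14, 78, 12, 8, 0.2], [0, 0, -21, 118, 18, 12, 0.2], [0, 0, -28, 157, 24, 16, 0.2], [0, 0, -34, 196, 31, 19, 0.2]]]'

```text
time: 8.08
tool_pos: [452.8, 7.5, 70.5]
tcp_rot: [-3.141, 0.001, -2.505]
contact_force: [0.4, -0.4, 0.3]
grip_width: 36.8
```

```bash
python3 go.py 454.3 7 5 216
python3 - <<'E'
from h import *
im=capture("scene")
cv2.imwrite("pics/g5.png",cv2.resize(im[170:300,200:350,::-1],(690,598),interpolation=cv2.INTER_CUBIC))
E
```

```text
t 8.08 pos [452.8   7.5  70.5] yaw [-180.     0.  -143.5] grip 36.8 q [-0.15  0.42  1.92  0.    0.8  -2.36]
turn [-0.   0.   0.5] shift [-0.9 -1.2 65.5]
```

View pics/g5.png

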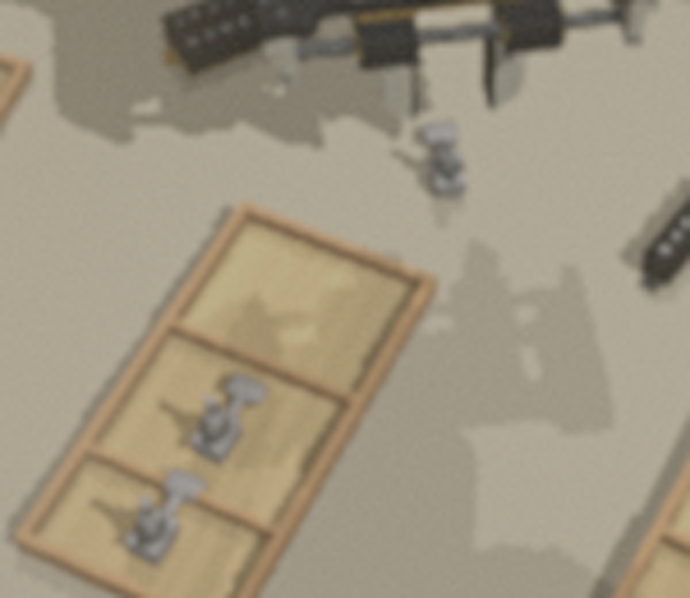

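The first tuner stands in the far bay, clear of the divider. Next I descend on the second.

Call:
send_rows --targets '[[[0, 0, 0.5, -1, -1, 30, 0.2], [0, 0, 0.5, -1, -1, 50, 0.2], [0, 0, 0.5, -1, -1, 65, 0.2], [0, 0, 0.5, -1, -1, 65, 0.2], [0, 0, 0.5, -1, -1, 65, 0.2]]]'

```text
time: 8.55
tool_pos: [456.1, 7.1, 5.3]
tcp_rot: [3.141, -0.0, -2.52]
contact_force: [0.7, -0.4, 0.2]
grip_width: 36.9
```

Call:
send_rows --targets '[[[0, 0, 0, 0, 0, 0, 1], [0, 0, 0, 0, 0, 0, 1], [0, 0, 0, 0, 0, 0, 1], [0, 0, 0, 0, 0, 0, 1], [0, 0, 0, 0, 0, 0, 1]]]'

```text
time: 8.97
tool_pos: [456.6, 7.1, 6.1]
tcp_rot: [-3.14, 0.001, -2.52]
contact_force: [-0.1, 0.4, 6.5]
grip_width: 17.5
```

Call:
send_rows --targets '[[[0, 0, 0, 0, 0, -5, 1], [0, 0, 0, 0, 0, -30, 1], [0, 0, 0, 0, 0, -45, 1], [0, 0, 0, 0, 0, -45, 1]]]'

```text
time: 9.3
tool_pos: [457.8, 6.8, 53.0]
tcp_rot: [-3.138, 0.004, -2.519]
contact_force: [-0.3, -0.1, -0.2]
grip_width: 17.7
```

```bash
python3 go.py 577.5 -18.5 50 182
```

```text
t 9.3 pos [457.8   6.8  53. ] yaw [-179.8    0.2 -144.3] grip 17.7 q [-0.15  0.45  1.93  0.    0.76 -2.35]
turn [-0.1  0.3 33.7] shift [-82.5 -90.4   3.6]
```

Call:
send_rows --targets '[[[0, 0, 7, -24, -26, 0, 1], [0, 0, 14, -48, -52, 0, 1], [0, 0, 21, -72, -79, 0, 1], [0, 0, 28, -83, -91, 0, 1], [0, 0, 33.7, -83, -91, 0, 1]]]'

```text
time: 9.72
tool_pos: [580.0, -19.6, 49.7]
tcp_rot: [-3.141, 0.003, -3.114]
contact_force: [-0.3, -0.7, -0.2]
grip_width: 17.4
```

Call:
send_rows --targets '[[[0, 0, 0, 0, 0, 20, 1], [0, 0, 0, 0, 0, 30, 1], [0, 0, 0, 0, 0, 30, 1]]]'

```text
time: 9.97
tool_pos: [574.1, -18.1, 17.3]
tcp_rot: [3.14, -0.006, -3.107]
contact_force: [-0.4, 0.9, -0.9]
grip_width: 17.4
```

```bash
python3 go.py 577.5 -18.5 9.5 182;python3 - <<'E'
from h import *
im=capture("scene")
cv2.imwrite("pics/g6.png",cv2.resize(im[190:320,180:330,::-1],(690,598),interpolation=cv2.INTER_CUBIC))
E
```

```text
t 9.97 pos [574.1 -18.1  17.3] yaw [ 179.9   -0.3 -178. ] grip 17.4 q [-0.17  0.67  1.61  0.    0.86 -1.77]
turn [ 0.1 -0.3 -0. ] shift [-3.4 -0.5  7.7]
```

View pics/g6.png

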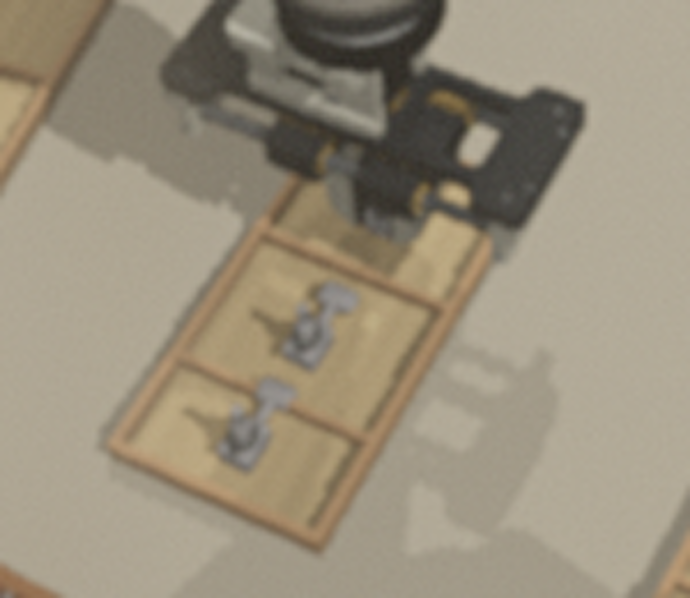

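Call:
send_rows --targets '[[[0, 0, 0, -3, -0.5, 5, 1], [0, 0, 0, -3, -0.5, 7, 1], [0, 0, 0, -3, -0.5, 7, 1], [0, 0, 0, -3, -0.5, 7, 1]]]'

```text
time: 10.35
tool_pos: [579.7, -18.9, 13.6]
tcp_rot: [-3.142, 0.0, -3.107]
contact_force: [0.2, 0.8, -0.7]
grip_width: 17.7
```

Call:
send_rows --targets '[[[0, 0, 0, 2, 0, 2, 1], [0, 0, 0, 2, 0, 3.2, 1], [0, 0, 0, 2, 0, 3.2, 1], [0, 0, 0, 2, 0, 3.2, 1]]]'

```text
time: 10.68
tool_pos: [577.5, -18.9, 10.2]
tcp_rot: [3.142, 0.0, -3.108]
contact_force: [-0.3, -0.7, -0.8]
grip_width: 17.6
```

Call:
send_rows --targets '[[[0, 0, 0, 0, 0, 0.6, 1], [0, 0, 0, 0, 0, 0.6, 1], [0, 0, 0, 0, 0, 0.6, 0.2], [0, 0, 0, 0, 0, 0.6, 0.2], [0, 0, 0, 0, 0, 0.6, 0.2]]]'

```text
time: 11.1
tool_pos: [577.6, -18.9, 9.5]
tcp_rot: [3.142, 0.0, -3.108]
contact_force: [-0.9, 0.8, 0.1]
grip_width: 32.9
```

Call:
send_rows --targets '[[[0, 0, 0, 0, 0, 0, 0.2], [0, 0, 0, 0, 0, -5, 0.2], [0, 0, 0, 0, 0, -40, 0.2], [0, 0, 0, 0, 0, -70, 0.2], [0, 0, 0, 0, 0, -70, 0.2]]]'

```text
time: 11.52
tool_pos: [581.0, -19.4, 85.4]
tcp_rot: [-3.14, 0.01, -3.107]
contact_force: [1.3, 0.0, 1.0]
grip_width: 36.4
```

```bash
python3 go.py 427 136 60 171.5
```

```text
t 11.52 pos [581.  -19.4  85.4] yaw [-179.9    0.6 -178. ] grip 36.4 q [-0.17  0.58  1.56  0.    0.99 -1.77]
turn [-0.1  0.6 10.5] shift [148.9 160.6  23.6]
```

Call:
send_rows --targets '[[[0, 0, 2, 27, 30, 0, 0.2], [0, 0, 4, 54, 60, 0, 0.2], [0, 0, 6, 81, 90, 5, 0.2], [0, 0, 8, 108, 119, 10, 0.2], [0, 0, 10.5, 135, 148, 15, 0.2]]]'

```text
time: 11.93
tool_pos: [436.2, 125.3, 64.6]
tcp_rot: [3.141, 0.001, 2.99]
contact_force: [1.6, 0.3, -0.3]
grip_width: 36.6
```

```bash
python3 go.py 427 136 40 171.5
python3 - <<'E'
from h import *
im=capture("scene")
cv2.imwrite("pics/g7.png",cv2.resize(im[150:320,190:390,::-1],(700,595),interpolation=cv2.INTER_CUBIC))
E
```

```text
t 11.93 pos [436.2 125.3  64.6] yaw [180.    0.  171.3] grip 36.6 q [ 0.11  0.43  1.92  0.    0.79 -1.31]
turn [ 0.   0.  -0.2] shift [10.8  9.2 24.6]
```

View pics/g7.png

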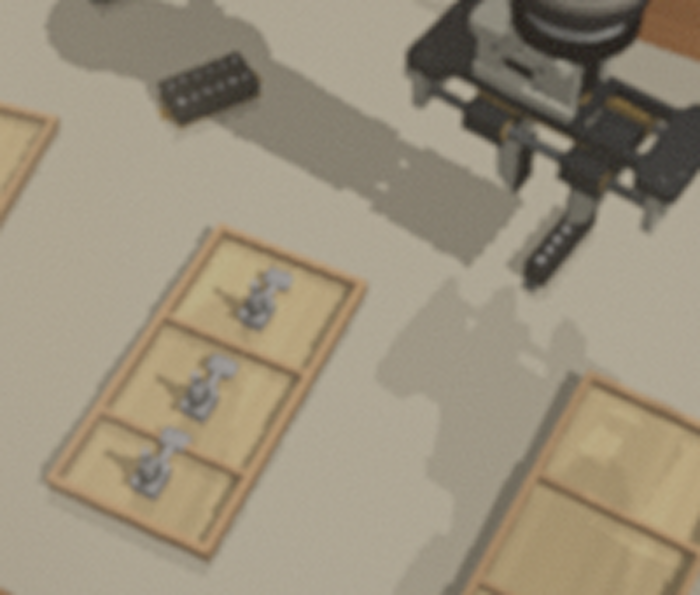

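Both tuners stand in their bays. Now single_b, gripped high at tip z of about 10.

Call:
send_rows --targets '[[[0, 0, 0, 10.5, 9, 15, 0.2], [0, 0, 0, 10.5, 9, 25, 0.2], [0, 0, 0, 10.5, 9, 25, 0.2], [0, 0, 0, 10.5, 9, 25, 0.2]]]'

```text
time: 12.32
tool_pos: [428.5, 134.9, 39.5]
tcp_rot: [-3.141, -0.0, 2.993]
contact_force: [0.9, -0.7, 0.4]
grip_width: 36.4
```

```bash
python3 go.py 427 136 10 171.5
python3 - <<'E'
from h import *
im=capture("scene")
cv2.imwrite("pics/g8.png",cv2.resize(im[170:270,300:410,::-1],(660,600),interpolation=cv2.INTER_CUBIC))
E
```

```text
t 12.32 pos [428.5 134.9  39.5] yaw [-180.    -0.   171.5] grip 36.4 q [ 0.13  0.47  1.96  0.    0.72 -1.29]
turn [-0. -0. -0.] shift [ 1.7  0.9 29.5]
```

View pics/g8.png

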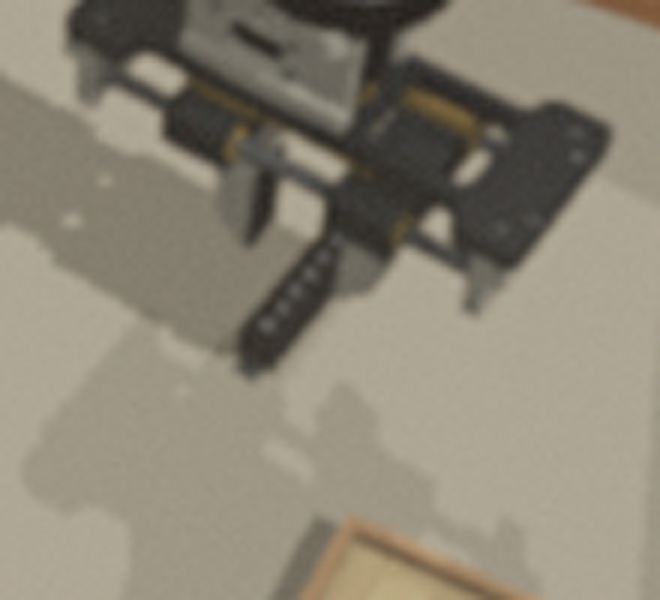

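Call:
send_rows --targets '[[[0, 0, 0, 1.5, 1, 20, 0.2], [0, 0, 0, 1.5, 1, 29.5, 0.2], [0, 0, 0, 1.5, 1, 29.5, 0.2], [0, 0, 0, 1.5, 1, 29.5, 0.2]]]'

```text
time: 12.7
tool_pos: [427.7, 135.7, 10.3]
tcp_rot: [3.142, 0.0, 2.992]
contact_force: [-0.3, 1.0, -0.3]
grip_width: 36.7
```

Call:
send_rows --targets '[[[0, 0, 0, 0, 0, 0, 1], [0, 0, 0, 0, 0, 0, 1], [0, 0, 0, 0, 0, 0, 1], [0, 0, 0, 0, 0, 0, 1], [0, 0, 0, 0, 0, 0, 1]]]'

```text
time: 13.12
tool_pos: [427.7, 136.1, 10.6]
tcp_rot: [3.141, 0.001, 2.992]
contact_force: [0.7, -0.7, 6.2]
grip_width: 17.5
```

Call:
send_rows --targets '[[[0, 0, 0, 0, 0, -5, 1], [0, 0, 0, 0, 0, -30, 1], [0, 0, 0, 0, 0, -60, 1], [0, 0, 0, 0, 0, -60, 1]]]'

```text
time: 13.45
tool_pos: [429.7, 136.5, 74.1]
tcp_rot: [3.139, 0.007, 2.992]
contact_force: [1.4, 0.5, -0.7]
grip_width: 17.7
```

```bash
python3 - <<'E'
import numpy as np
t=np.radians(9.75)
for k in(-40,40): print(588+k*np.cos(t),-277+k*np.sin(t))
E
python3 go.py 627.4 -270.2 65 99.75;python3 - <<'E'
from h import *
im=capture("scene")
cv2.imwrite("pics/g9.png",cv2.resize(im[150:250,300:410,::-1],(660,600),interpolation=cv2.INTER_CUBIC))
E
```

```text
548.5777576376769 -283.77398015396096
627.4222423623231 -270.22601984603904
t 13.45 pos [429.7 136.5  74.1] yaw [179.9   0.4 171.5] grip 17.7 q [ 0.14  0.41  1.93  0.    0.8  -1.28]
turn [ 0.4  0.3 71.7] shift [-255.9 -372.9   10.1]
```

View pics/g9.png

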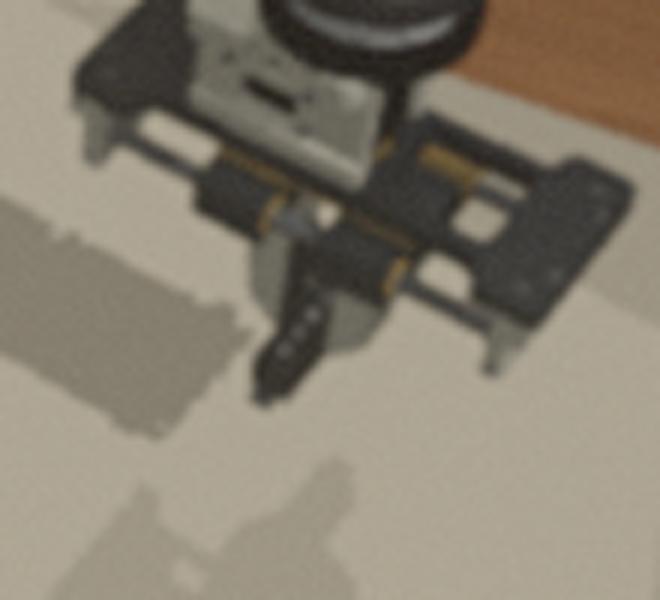

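Call:
send_rows --targets '[[[0, 0, 7, -23, -34, 0, 1], [0, 0, 14, -46, -68, 0, 1], [0, 0, 21, -70, -102, 0, 1], [0, 0, 28, -93, -136, 0, 1], [0, 0, 35, -116, -169, 0, 1]]]'

```text
time: 13.92
tool_pos: [516.6, -50.1, 69.1]
tcp_rot: [-3.141, -0.002, 2.375]
contact_force: [0.6, 1.3, -0.6]
grip_width: 17.7
```

Call:
send_rows --targets '[[[0, 0, 7, -38, -14, 0, 1], [0, 0, 14, -77, -29, 0, 1], [0, 0, 21, -115, -43, 0, 1], [0, 0, 28, -154, -58, 0, 1], [0, 0, 35, -192, -72, 0, 1]]]'

```text
time: 14.33
tool_pos: [606.0, -234.5, 68.5]
tcp_rot: [-3.14, -0.002, 1.764]
contact_force: [1.2, 0.2, -1.0]
grip_width: 17.3
```

```bash
python3 go.py 627.4 -270.2 35 99.75
```

```text
t 14.33 pos [ 606.  -234.5   68.5] yaw [-1.799e+02 -1.000e-01  1.011e+02] grip 17.3 q [-0.49  0.72  1.34  0.    1.09 -0.68]
turn [-0.1 -0.1  1.3] shift [-39.1  14.2  33.4]
```

Call:
send_rows --targets '[[[0, 0, 1.3, -30, 11, 5, 1], [0, 0, 1.3, -38, 14, 25, 1], [0, 0, 1.3, -38, 14, 33, 1], [0, 0, 1.3, -38, 14, 33, 1], [0, 0, 1.3, -38, 14, 33, 1]]]'

```text
time: 14.75
tool_pos: [626.3, -265.7, 35.5]
tcp_rot: [-3.139, -0.003, 1.749]
contact_force: [-0.7, 0.2, -1.4]
grip_width: 17.3
```

```bash
python3 go.py 627.4 -270.2 14.7 99.75;python3 - <<'E'
from h import *
im=capture("scene")
cv2.imwrite("pics/g10.png",cv2.resize(im[150:270,90:220,::-1],(650,600),interpolation=cv2.INTER_CUBIC))
E
```

```text
t 14.75 pos [ 626.3 -265.7   35.5] yaw [-179.8   -0.2  100.2] grip 17.3 q [-0.51  0.8   1.26  0.    1.08 -0.69]
turn [-0.2 -0.2  0.4] shift [-4.7  0.4 20.7]
```

View pics/g10.png

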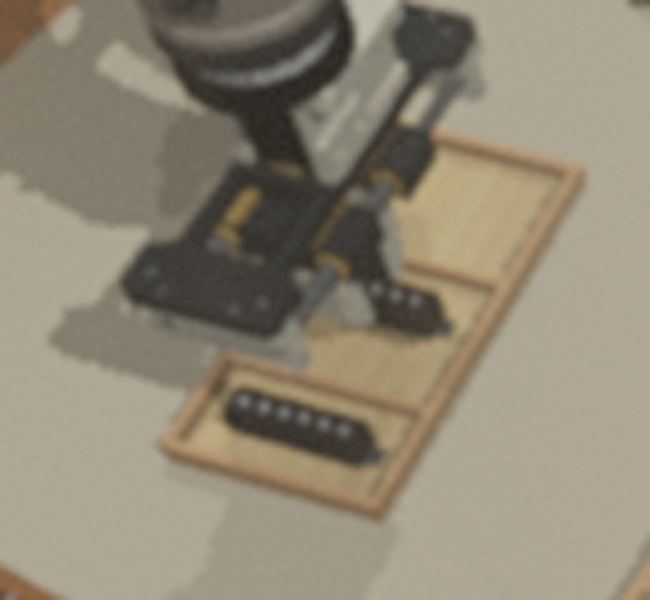

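Call:
send_rows --targets '[[[0, 0, 0.3, -4, 0, 10, 1], [0, 0, 0.3, -4, 0, 18, 1], [0, 0, 0.3, -4, 0, 18, 1], [0, 0, 0.3, -4, 0, 18, 1]]]'

```text
time: 15.13
tool_pos: [627.8, -270.6, 18.4]
tcp_rot: [-3.141, -0.001, 1.743]
contact_force: [0.2, 0.6, -1.2]
grip_width: 17.5
```

Call:
send_rows --targets '[[[0, 0, 0, 0, 0, 0, 1], [0, 0, 0, 0, 0, 0, 1]]]'

```text
time: 15.3
tool_pos: [628.5, -271.2, 19.4]
tcp_rot: [3.141, 0.0, 1.743]
contact_force: [0.4, 0.4, -1.1]
grip_width: 17.5
```

Call:
send_rows --targets '[[[0, 0, 0, 0, 0, 3, 1], [0, 0, 0, 0, 0, 4.6, 1], [0, 0, 0, 0, 0, 4.6, 1], [0, 0, 0, 0, 0, 4.6, 1]]]'

```text
time: 15.63
tool_pos: [628.4, -271.2, 14.6]
tcp_rot: [3.141, 0.0, 1.743]
contact_force: [-0.7, 0.5, 2.4]
grip_width: 17.2
```

Call:
send_rows --targets '[[[0, 0, 0, 0, 0, 0, 0.3], [0, 0, 0, 0, 0, 0, 0.3], [0, 0, 0, 0, 0, 0, 0.3], [0, 0, 0, 0, 0, -4, 0.3], [0, 0, 0, 0, 0, -40, 0.3]]]'

```text
time: 16.05
tool_pos: [624.4, -269.1, 47.9]
tcp_rot: [-3.131, -0.008, 1.742]
contact_force: [-1.5, -0.2, -1.7]
grip_width: 31.9
```

Call:
send_rows --targets '[[[0, 0, 0, 0, 0, -35, -0.3], [0, 0, 0, 0, 0, -35, -0.3], [0, 0, 0, 0, 0, -35, -0.3]]]'

```text
time: 16.3
tool_pos: [629.8, -272.0, 92.6]
tcp_rot: [3.137, 0.004, 1.743]
contact_force: [-0.1, 0.4, -0.5]
grip_width: 47.9
```

```bash
python3 go.py 417.7 -153.5 60 147.5;python3 - <<'E'
from h import *
im=capture("scene")
cv2.imwrite("pics/g11.png",cv2.resize(im[150:270,90:220,::-1],(650,600),interpolation=cv2.INTER_CUBIC))
E
```

```text
t 16.3 pos [ 629.8 -272.    92.6] yaw [179.7   0.2  99.8] grip 47.9 q [-0.52  0.75  1.2   0.    1.19 -0.69]
turn [  0.2   0.3 -47.7] shift [ 153.2 -188.8   31.2]
```

View pics/g11.png

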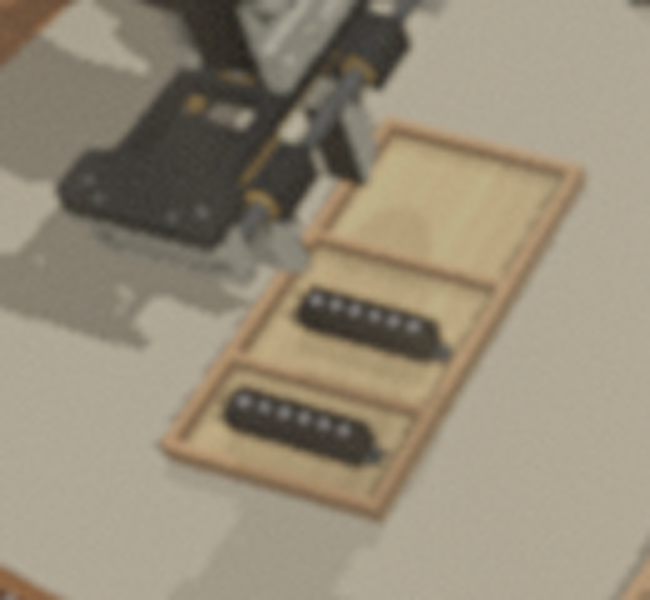

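Call:
send_rows --targets '[[[0, 0, -7, 25, -31, 0, -0.3], [0, 0, -14, 50, -62, 0, -0.3], [0, 0, -21, 75, -93, 0, -0.3], [0, 0, -28, 100, -124, 0, -0.3], [0, 0, -35, 125, -155, 10, -0.3]]]'

```text
time: 16.77
tool_pos: [452.4, -173.6, 79.3]
tcp_rot: [3.141, 0.0, 2.36]
contact_force: [0.5, -0.9, 0.9]
grip_width: 59.5
```

Call:
send_rows --targets '[[[0, 0, -6, 20, 0, 0, -0.3], [0, 0, -12.7, 35, -5, 0, -0.3], [0, 0, -12.7, 35, -5, 0, -0.3]]]'

```text
time: 17.02
tool_pos: [422.2, -150.8, 78.2]
tcp_rot: [-3.141, -0.006, 2.58]
contact_force: [0.0, 0.2, -0.2]
grip_width: 59.6
```

```bash
python3 go.py 417.7 -153.5 40 147.5
```

```text
t 17.02 pos [ 422.2 -150.8   78.2] yaw [-180.    -0.3  147.8] grip 59.6 q [-0.51  0.4   1.92  0.    0.83 -1.52]
turn [-0.  -0.3  0.3] shift [ 2.1 -4.6 38.2]
```

Call:
send_rows --targets '[[[0, 0, 0, 2, -4.5, 20, -0.3], [0, 0, 0, 2, -4.5, 38, -0.3], [0, 0, 0, 2, -4.5, 38, -0.3], [0, 0, 0, 2, -4.5, 38, -0.3]]]'

```text
time: 17.35
tool_pos: [421.7, -156.0, 40.5]
tcp_rot: [-3.142, -0.003, 2.573]
contact_force: [0.2, 0.6, -0.4]
grip_width: 59.3
```

```bash
python3 go.py 417.7 -153.5 11 147.5
python3 - <<'E'
from h import *
im=capture("scene")
cv2.imwrite("pics/g12.png",cv2.resize(im[120:220,200:310,::-1],(660,600),interpolation=cv2.INTER_CUBIC))
E
```

```text
t 17.35 pos [ 421.7 -156.    40.5] yaw [-180.    -0.2  147.4] grip 59.3 q [-0.53  0.47  1.95  0.    0.72 -1.53]
turn [-0.  -0.2 -0.1] shift [ 4.6 -0.  29.5]
```

View pics/g12.png

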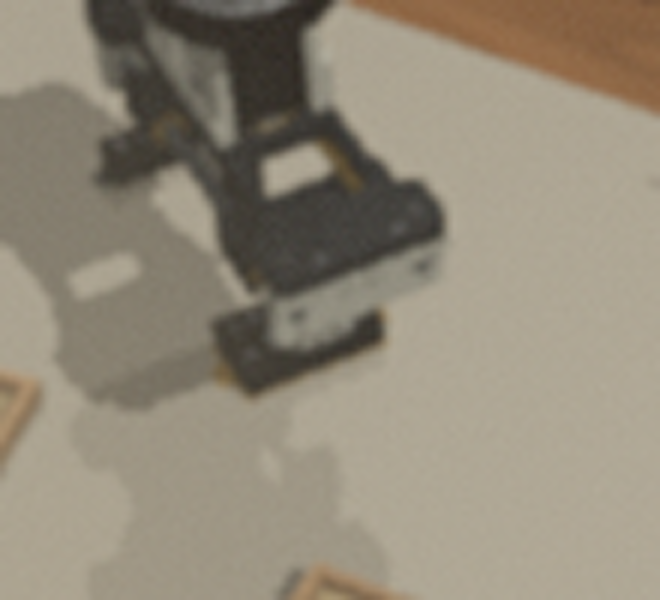

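Call:
send_rows --targets '[[[0, 0, 0, 4, 0, 15, -0.3], [0, 0, 0, 4, 0, 29.5, -0.3], [0, 0, 0, 4, 0, 29.5, -0.3], [0, 0, 0, 4, 0, 29.5, -0.3]]]'

```text
time: 17.73
tool_pos: [418.8, -154.0, 12.2]
tcp_rot: [3.141, -0.0, 2.574]
contact_force: [-0.8, 0.4, 0.4]
grip_width: 59.7
```

Call:
send_rows --targets '[[[0, 0, 0, 0, 0, 0, 1], [0, 0, 0, 0, 0, 0, 1], [0, 0, 0, 0, 0, 0, 1], [0, 0, 0, 0, 0, 0, 1], [0, 0, 0, 0, 0, 0, 1]]]'

```text
time: 18.15
tool_pos: [418.9, -154.1, 12.5]
tcp_rot: [3.142, 0.001, 2.575]
contact_force: [-2.0, -0.9, 4.1]
grip_width: 36.3
```

Call:
send_rows --targets '[[[0, 0, 0, 0, 0, 0, 1], [0, 0, 0, 0, 0, -5, 1], [0, 0, 0, 0, 0, -30, 1], [0, 0, 0, 0, 0, -70, 1], [0, 0, 0, 0, 0, -70, 1]]]'

```text
time: 18.57
tool_pos: [421.2, -155.3, 87.0]
tcp_rot: [3.141, 0.009, 2.575]
contact_force: [1.7, -0.8, -1.5]
grip_width: 36.4
```

```bash
python3 go.py 639 248 80 88.4;python3 - <<'E'
from h import *
im=capture("scene")
cv2.imwrite("pics/g13.png",cv2.resize(im[100:220,200:310,::-1],(550,600),interpolation=cv2.INTER_CUBIC))
E
```

```text
t 18.57 pos [ 421.2 -155.3   87. ] yaw [180.    0.5 147.6] grip 36.4 q [-0.52  0.38  1.92  0.    0.83 -1.53]
turn [ 0.3  0.4 59.2] shift [ 32.7 457.1   7. ]
```

View pics/g13.png

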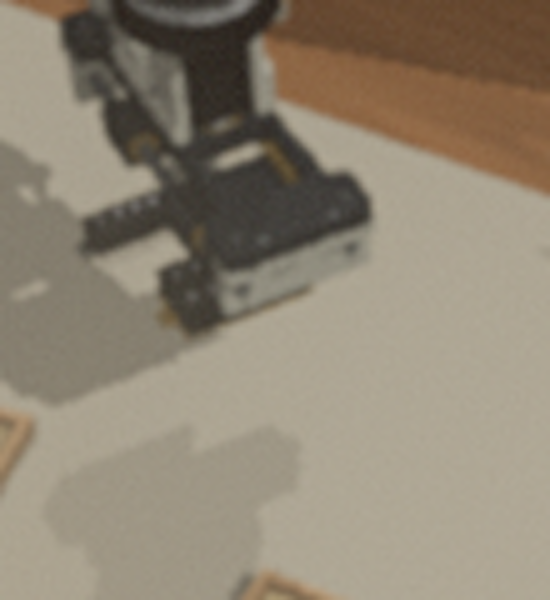

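Call:
send_rows --targets '[[[0, 0, 7, 3, 41, 0, 1], [0, 0, 14, 6, 82, 0, 1], [0, 0, 21, 9, 123, 0, 1], [0, 0, 28, 12, 164, 0, 1], [0, 0, 35, 15, 205, 0, 1]]]'

```text
time: 19.03
tool_pos: [503.2, 5.3, 80.8]
tcp_rot: [-3.14, -0.001, 2.032]
contact_force: [1.2, -1.2, -1.3]
grip_width: 36.3
```

Call:
send_rows --targets '[[[0, 0, 5, 26, 32, 0, 1], [0, 0, 10, 52, 64, 0, 1], [0, 0, 15, 78, 96, 0, 1], [0, 0, 20, 104, 128, 0, 1], [0, 0, 24, 130, 160, 0, 1]]]'

```text
time: 19.45
tool_pos: [587.3, 193.8, 80.4]
tcp_rot: [-3.139, 0.0, 1.615]
contact_force: [2.0, -0.2, -1.3]
grip_width: 36.1
```

```bash
python3 go.py 639 248 40 88.4
```

```text
t 19.45 pos [587.3 193.8  80.4] yaw [-179.9    0.    92.5] grip 36.1 q [0.19 0.65 1.43 0.   1.06 0.15]
turn [-0.1  0.   4.1] shift [51.9 54.1 40.3]
```

Call:
send_rows --targets '[[[0, 0, 2, 25, 25, 0, 1], [0, 0, 3, 46, 47, 0, 1], [0, 0, 3, 46, 47, 20, 1], [0, 0, 3, 46, 47, 38, 1], [0, 0, 3, 46, 47, 38, 1]]]'

```text
time: 19.87
tool_pos: [629.0, 239.7, 37.9]
tcp_rot: [-3.132, 0.003, 1.568]
contact_force: [-2.0, 0.2, -1.7]
grip_width: 36.6
```

```bash
python3 go.py 639 248 22 88.4
```

```text
t 19.87 pos [629.  239.7  37.9] yaw [-1.794e+02  1.000e-01  8.980e+01] grip 36.6 q [0.25 0.79 1.28 0.   1.08 0.25]
turn [-0.6  0.2  1.4] shift [ 8.4 10.1 15.7]
```

Call:
send_rows --targets '[[[0, 0, 1, 7, 8, 0, 1], [0, 0, 1, 7, 8, 5, 1], [0, 0, 1, 7, 8, 12, 1], [0, 0, 1, 7, 8, 12, 1], [0, 0, 1, 7, 8, 12, 1]]]'

```text
time: 20.28
tool_pos: [639.7, 246.4, 31.3]
tcp_rot: [-3.14, 0.001, 1.55]
contact_force: [0.2, -0.2, -1.3]
grip_width: 36.2
```

```bash
python3 go.py 639 248 16.5 88.4;python3 - <<'E'
from h import *
im=capture("scene")
cv2.imwrite("pics/g14.png",cv2.resize(im[240:370,300:430,::-1],(600,600),interpolation=cv2.INTER_CUBIC))
E
```

```text
t 20.28 pos [639.7 246.4  31.3] yaw [-179.9    0.    88.8] grip 36.2 q [ 0.26  0.82  1.25 -0.    1.08  0.28]
turn [-0.1  0.   0.4] shift [ 1.6 -0.7 14.8]
```

View pics/g14.png

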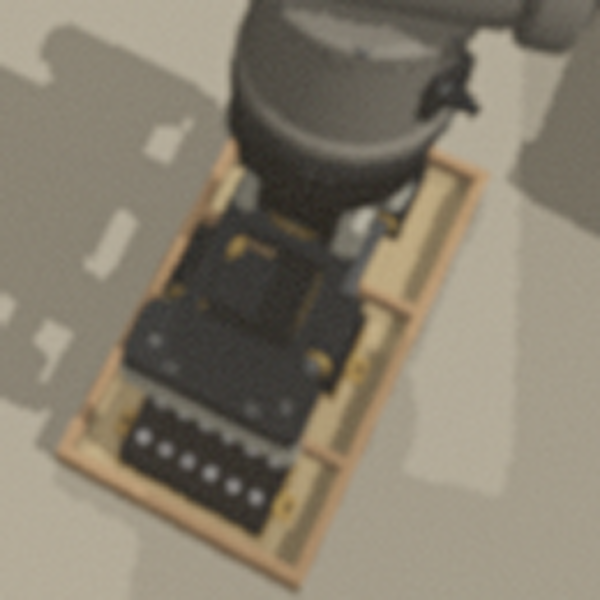

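Call:
send_rows --targets '[[[0, 0, 0.4, 1.5, 0, 8, 1], [0, 0, 0.4, 1.5, 0, 12.5, 1], [0, 0, 0.4, 1.5, 0, 12.5, 1], [0, 0, 0.4, 1.5, 0, 12.5, 1], [0, 0, 0.4, 1.5, 0, 12.5, 1]]]'

```text
time: 20.75
tool_pos: [640.6, 248.5, 19.4]
tcp_rot: [3.142, -0.0, 1.543]
contact_force: [-0.1, 0.2, -1.5]
grip_width: 36.2
```

Call:
send_rows --targets '[[[0, 0, 0, 0, 0, 1.3, 1], [0, 0, 0, 0, 0, 1.3, 1], [0, 0, 0, 0, 0, 1.3, 1]]]'

```text
time: 21.0
tool_pos: [640.6, 248.5, 18.2]
tcp_rot: [3.141, -0.0, 1.543]
contact_force: [-0.6, 0.1, -1.3]
grip_width: 36.0
```

Call:
send_rows --targets '[[[0, 0, 0, 0, 0, 1.6, 1], [0, 0, 0, 0, 0, 1.6, 1], [0, 0, 0, 0, 0, 1.6, 1]]]'

```text
time: 21.25
tool_pos: [640.6, 248.5, 16.5]
tcp_rot: [3.141, -0.0, 1.543]
contact_force: [-0.7, -0.1, -1.2]
grip_width: 36.4
```

Call:
send_rows --targets '[[[0, 0, 0, 0, 0, 0.6, 1], [0, 0, 0, 0, 0, 0.6, 1], [0, 0, 0, 0, 0, 0.6, 0], [0, 0, 0, 0, 0, 0.6, 0], [0, 0, 0, 0, 0, 0.6, 0]]]'

```text
time: 21.67
tool_pos: [640.6, 248.5, 15.8]
tcp_rot: [3.141, -0.0, 1.543]
contact_force: [-0.6, -0.3, -0.4]
grip_width: 45.4
```

Call:
send_rows --targets '[[[0, 0, 0, 0, 0, -4, 0], [0, 0, 0, 0, 0, -40, 0], [0, 0, 0, 0, 0, -80, 0.2], [0, 0, 0, 0, 0, -80, 0.2]]]'

```text
time: 22.0
tool_pos: [644.9, 249.7, 104.9]
tcp_rot: [3.128, -0.004, 1.543]
contact_force: [1.2, 0.6, 2.1]
grip_width: 37.9
```

```bash
python3 go.py 339.5 -270.3 80 149.5;python3 - <<'E'
from h import *
im=capture("scene")
cv2.imwrite("pics/g15.png",cv2.resize(im[240:370,300:430,::-1],(600,600),interpolation=cv2.INTER_CUBIC))
E
```

```text
t 22.0 pos [644.9 249.7 104.9] yaw [179.2  -0.2  88.4] grip 37.9 q [0.26 0.74 1.18 0.   1.21 0.29]
turn [  0.8   0.2 -61.1] shift [-528.5 -290.9   18.8]
```

View pics/g15.png

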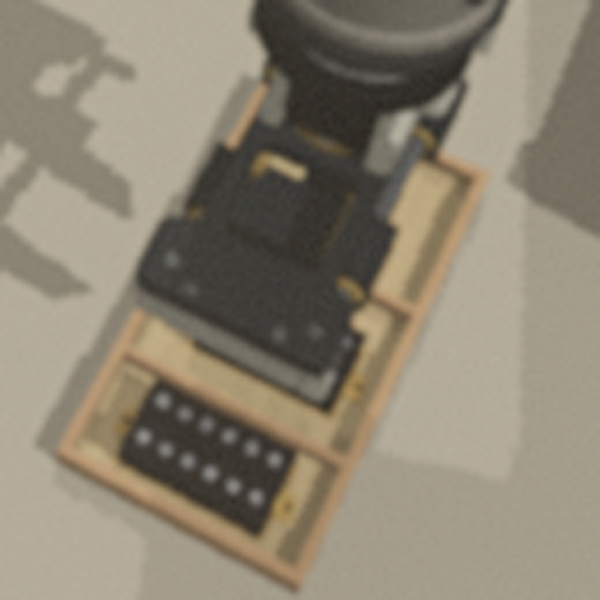

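Call:
send_rows --targets '[[[0, 0, -4, -36, -20, 0, 0.2], [0, 0, -8, -72, -39, 0, 0.2], [0, 0, -12, -108, -59, 0, 0.2], [0, 0, -16, -144, -79, 0, 0.2], [0, 0, -20, -180, -98, 0, 0.2]]]'

```text
time: 22.47
tool_pos: [535.6, 70.1, 95.2]
tcp_rot: [-3.141, -0.0, 1.896]
contact_force: [0.7, -0.3, 0.2]
grip_width: 37.1
```

Call:
send_rows --targets '[[[0, 0, -4, -26, -30, 0, 0.2], [0, 0, -8, -52, -59, 0, 0.2], [0, 0, -12, -79, -89, 0, 0.2], [0, 0, -16, -105, -118, 0, 0.2], [0, 0, -21, -131, -148, 0, 0.2]]]'

```text
time: 22.88
tool_pos: [437.0, -100.8, 95.5]
tcp_rot: [-3.141, -0.0, 2.262]
contact_force: [0.7, -1.2, -0.3]
grip_width: 37.0
```

```bash
python3 go.py 339.5 -270.3 70 149.5; python3 run2.py v2 2>&1 | head -2
```

```text
t 22.88 pos [ 437.  -100.8   95.5] yaw [-180.    -0.   129.6] grip 37.0 q [-0.4   0.37  1.91  0.    0.87 -1.09]
turn [ -0.   -0.  -19.9] shift [ -68.5 -183.1   25.5]
single_a top 207 [ 340.1 -270.8] -30.2 0.133
single_a scene 579 [ 337.3 -271.3] -27.1 0.749
```

Call:
send_rows --targets '[[[0, 0, -5, -15, -40, 0, 0.2], [0, 0, -10, -29, -79, 0, 0.2], [0, 0, -15, -43, -118, 10, 0.2], [0, 0, -20, -58, -155, 20, 0.2], [0, 0, -20, -66, -178, 25, 0.2]]]'

```text
time: 23.4
tool_pos: [341.3, -265.6, 70.0]
tcp_rot: [-3.141, -0.0, 2.61]
contact_force: [0.9, -0.4, 0.3]
grip_width: 36.4
```

```bash
python3 go.py 339.7 -270.5 40 149.6
```

```text
t 23.4 pos [ 341.3 -265.6   70. ] yaw [-180.    -0.   149.6] grip 36.4 q [-0.84  0.39  1.97 -0.    0.78 -1.88]
turn [-0. -0. -0.] shift [-1.1 -5.  30. ]
```

Call:
send_rows --targets '[[[0, 0, 0, -1, -5, 15, 0.2], [0, 0, 0, -1, -5, 30, 0.2], [0, 0, 0, -1, -5, 30, 0.2], [0, 0, 0, -1, -5, 30, 0.2]]]'

```text
time: 23.73
tool_pos: [340.7, -267.6, 40.3]
tcp_rot: [3.141, -0.002, 2.607]
contact_force: [0.2, -1.0, 0.5]
grip_width: 36.8
```

```bash
python3 go.py 339.7 -270.5 10 149.6
python3 - <<'E'
from h import *
im=capture("scene")
cv2.imwrite("pics/g16.png",cv2.resize(im[90:190,180:290,::-1],(660,600),interpolation=cv2.INTER_CUBIC))
E
```

```text
t 23.73 pos [ 340.7 -267.6   40.3] yaw [ 1.799e+02 -1.000e-01  1.494e+02] grip 36.8 q [-0.84  0.45  2.    0.    0.7  -1.88]
turn [ 0.1 -0.1 -0.2] shift [-0.6 -3.  30.3]
```

View pics/g16.png

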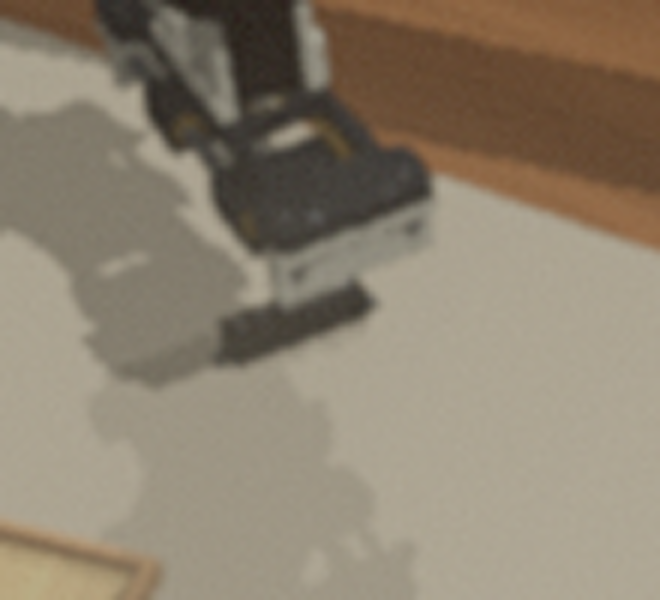

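Call:
send_rows --targets '[[[0, 0, 0, -0.5, -2.5, 6, 0.2], [0, 0, 0, -0.5, -2.5, 15, 0.2], [0, 0, 0, -0.5, -2.5, 30, 0.2], [0, 0, 0, -0.5, -2.5, 30, 0.2], [0, 0, 0, -0.5, -2.5, 30, 0.2]]]'

```text
time: 24.2
tool_pos: [340.0, -270.2, 10.4]
tcp_rot: [3.141, -0.002, 2.608]
contact_force: [0.2, -0.0, 0.0]
grip_width: 36.4
```

Call:
send_rows --targets '[[[0, 0, 0, 0, 0, 0, 1], [0, 0, 0, 0, 0, 0, 1], [0, 0, 0, 0, 0, 0, 1], [0, 0, 0, 0, 0, 0, 1], [0, 0, 0, 0, 0, 0, 1]]]'

```text
time: 24.62
tool_pos: [340.5, -271.1, 11.4]
tcp_rot: [-3.141, 0.001, 2.607]
contact_force: [-1.1, 0.6, 4.4]
grip_width: 17.5
```

Call:
send_rows --targets '[[[0, 0, 0, 0, 0, -5, 1], [0, 0, 0, 0, 0, -30, 1], [0, 0, 0, 0, 0, -60, 1], [0, 0, 0, 0, 0, -60, 1], [0, 0, 0, 0, 0, -60, 1]]]'

```text
time: 25.03
tool_pos: [340.9, -271.6, 72.3]
tcp_rot: [-3.14, 0.004, 2.607]
contact_force: [0.2, -0.5, -1.4]
grip_width: 17.7
```

```bash
python3 go.py 548.6 -283.8 65 99.75
```

```text
t 25.03 pos [ 340.9 -271.6   72.3] yaw [-179.9    0.2  149.4] grip 17.7 q [-0.85  0.39  1.97  0.    0.78 -1.89]
turn [ 0.   0.2 49.6] shift [-184.9   95.3    7.9]
```

Call:
send_rows --targets '[[[0, 0, 7, -32, 16.5, 0, 1], [0, 0, 14, -64, 33, 0, 1], [0, 0, 21, -96, 50, 0, 1], [0, 0, 28, -128, 66, 0, 1], [0, 0, 35, -160, 83, 0, 1]]]'

```text
time: 25.45
tool_pos: [521.0, -280.3, 69.4]
tcp_rot: [-3.14, -0.002, 1.99]
contact_force: [0.8, -1.1, -0.4]
grip_width: 17.5
```

Call:
send_rows --targets '[[[0, 0, 7, -7, 12, 0, 1], [0, 0, 14.5, -13.5, 24, 10, 1], [0, 0, 14.5, -13.5, 24, 30, 1], [0, 0, 14.5, -13.5, 24, 30, 1]]]'

```text
time: 25.78
tool_pos: [545.6, -281.4, 35.9]
tcp_rot: [-3.136, -0.006, 1.744]
contact_force: [-2.0, 0.5, -1.6]
grip_width: 17.7
```

```bash
python3 go.py 548.6 -283.8 24 99.75;python3 - <<'E'
from h import *
im=capture("scene")
cv2.imwrite("pics/g17.png",cv2.resize(im[150:270,90:220,::-1],(650,600),interpolation=cv2.INTER_CUBIC))
E
```

```text
t 25.78 pos [ 545.6 -281.4   35.9] yaw [-179.7   -0.3   99.9] grip 17.7 q [-0.6   0.7   1.48  0.    0.97 -0.77]
turn [-0.3 -0.3  0.2] shift [-3.   2.6 11.9]
```

View pics/g17.png

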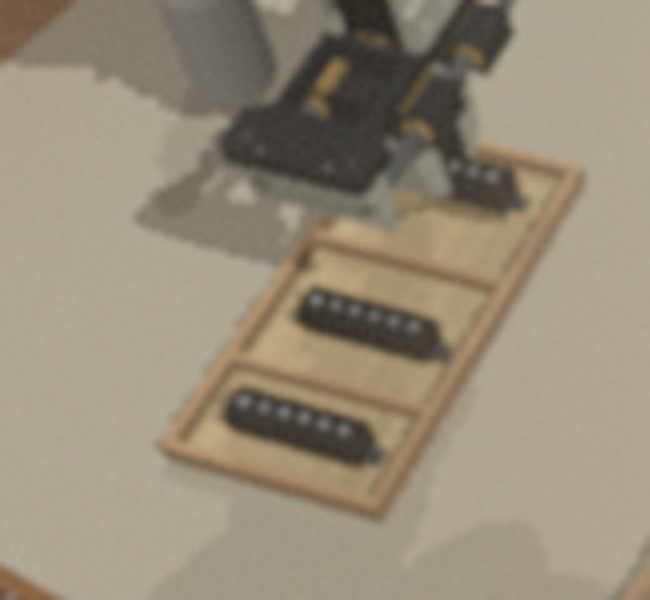

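Call:
send_rows --targets '[[[0, 0, 0, -3, 2, 5, 1], [0, 0, 0, -3, 2, 12, 1], [0, 0, 0, -3, 2, 12, 1], [0, 0, 0, -3, 2, 12, 1], [0, 0, 0, -3, 2, 12, 1]]]'

```text
time: 26.25
tool_pos: [550.1, -286.1, 29.4]
tcp_rot: [3.141, 0.0, 1.743]
contact_force: [0.1, -0.2, -0.3]
grip_width: 17.4
```

```bash
python3 go.py 548.6 -283.8 15.5 99.75
```

```text
t 26.25 pos [ 550.1 -286.1   29.4] yaw [180.    0.   99.9] grip 17.4 q [-0.6   0.72  1.47  0.    0.95 -0.78]
turn [0.  0.  0.1] shift [ 2.5 -1.  13.9]
```

Call:
send_rows --targets '[[[0, 0, 0, 2.5, -1, 8, 1], [0, 0, 0, 2.5, -1, 13.5, 1], [0, 0, 0, 2.5, -1, 13.5, 1], [0, 0, 0, 2.5, -1, 13.5, 1], [0, 0, 0, 2.5, -1, 13.5, 1]]]'

```text
time: 26.67
tool_pos: [548.5, -283.4, 15.0]
tcp_rot: [-3.141, -0.001, 1.743]
contact_force: [0.3, -0.1, -0.6]
grip_width: 17.5
```

Call:
send_rows --targets '[[[0, 0, 0, 0, 0, 0.8, 1], [0, 0, 0, 0, 0, 0.8, 1], [0, 0, 0, 0, 0, 0.8, 1]]]'

```text
time: 26.92
tool_pos: [548.5, -283.4, 15.0]
tcp_rot: [-3.141, -0.0, 1.743]
contact_force: [-1.8, 2.1, 5.7]
grip_width: 17.1
```

Contact with the floor at 5.7 N. I release and retract.

Call:
send_rows --targets '[[[0, 0, 0, 0, 0, -0.4, 0.3], [0, 0, 0, 0, 0, -0.4, 0.3], [0, 0, 0, 0, 0, -0.4, 0.3], [0, 0, 0, 0, 0, -5, 0.3], [0, 0, 0, 0, 0, -40, 0.3]]]'

```text
time: 27.33
tool_pos: [545.3, -281.5, 49.3]
tcp_rot: [-3.133, -0.008, 1.743]
contact_force: [-0.0, 0.4, -0.6]
grip_width: 32.0
```

Call:
send_rows --targets '[[[0, 0, 0, 0, 0, -40, 0.3], [0, 0, 0, 0, 0, -80, 0.3], [0, 0, 0, 40, 0, -120, 0.3], [0, 0, 0, 80, 0, -120, 0.3], [0, 0, 0, 120, 0, -120, 0.3]]]'

```text
time: 27.75
tool_pos: [530.5, -173.7, 177.6]
tcp_rot: [3.136, 0.004, 1.741]
contact_force: [1.6, 1.5, -0.5]
grip_width: 31.9
```

```bash
python3 go.py 400 0 150 99.75
python3 - <<'E'
from h import *
for n in("top","scene"):
    im=capture(n); cv2.imwrite(f"pics/{n}9.png",im[:,:,::-1])
    c=im[100:250,140:470] if n=="top" else im[120:370,100:430]
    f=780/c.shape[1]; cv2.imwrite(f"pics/{n}9c.png",cv2.resize(c[:,:,::-1],None,fx=f,fy=f,interpolation=cv2.INTER_CUBIC))
E
```

```text
t 27.75 pos [ 530.5 -173.7  177.6] yaw [179.7   0.2  99.8] grip 31.9 q [-0.45  0.44  1.51  0.    1.18 -0.62]
turn [0.3 0.2 0. ] shift [193.4 -99.3  26.3]
```

View pics/top9c.png

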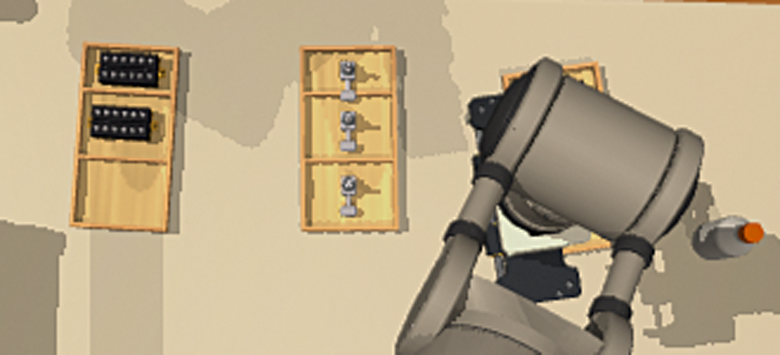

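View pics/scene9c.png

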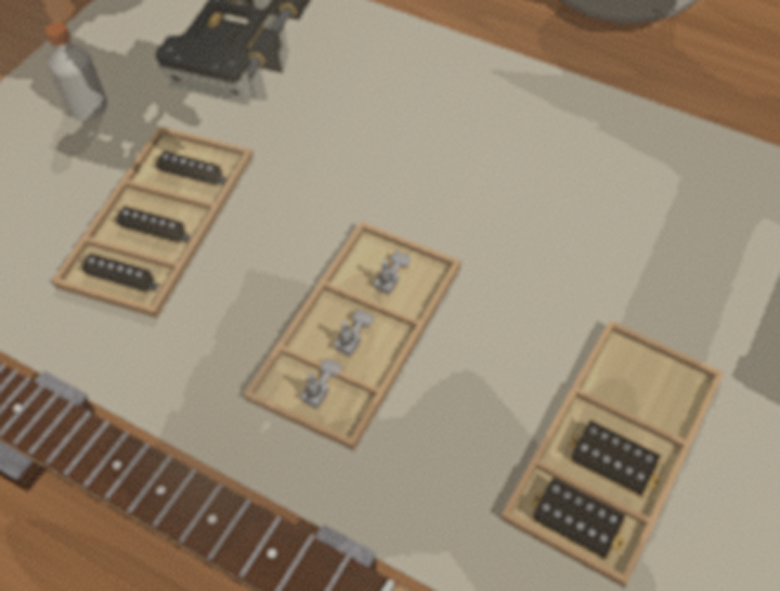

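The scene view shows every part in its bay. I move the arm clear of the trays and check the clearances numerically.

Call:
send_rows --targets '[[[0, 0, 0, 40, -10, 0, 0.3], [0, 0, 0, 80, -20, 0, 0.3], [0, 0, 0, 120, -40, 0, 0.3], [0, 0, 0, 160, -70, 0, 0.3], [0, 0, 0, 190, -95, 0, 0.3]]]'

```text
time: 28.27
tool_pos: [408.7, -7.2, 174.1]
tcp_rot: [3.141, -0.0, 1.744]
contact_force: [-0.2, 1.2, 0.4]
grip_width: 32.2
```

```bash
cat > chk.py <<'E'
from fit import *
M["humd"]=[M["hum"][0]];M["singd"]=[M["single"][0]]
ims={c:capture(c) for c in("top","scene")}
cv2.imwrite("pics/top10.png",ims["top"][:,:,::-1])
T={"s":(588,-277,9.75),"h":(599.2,248.7,-1.6),"t":(605.5,-17.5,2)}
for name,t,kind,p0 in [("s+","s","singd",(628,-271)),("s-","s","singd",(548.5,-283.5)),("h","h","humd",(640.6,248.5)),("t+","t","tuner",(651.5,-16)),("t-","t","tuner",(577.5,-19))]:
    for cam in ims:
        c,r=proj(cam,(p0[0],p0[1],12)).astype(int);w=20
        im=ims[cam][r-w:r+w,c-w:c+w].astype(int); v=im.max(2)
        if kind!="tuner": m=v<(85 if cam=="top" else 100)
        else: sat=(im[:,:,0]-im[:,:,2])/np.maximum(v,1); m=(sat<.18)
        m=cv2.morphologyEx(m.astype(np.uint8),cv2.MORPH_CLOSE,np.ones((3,3),np.uint8))
        n,l,s,ce=cv2.connectedComponentsWithStats(m)
        if n<2: print(name,cam,"none");continue
        k=l[w-6:w+7,w-6:w+7]; k=np.bincount(k[k>0]).argmax() if (k>0).any() else 1
        full=np.zeros((420,560),bool); full[r-w:r+w,c-w:c+w]=(l==k)
        p,f=fit(cam,kind,full,p0,4,[np.radians(T[t][2]+90)])
        a=np.radians(T[t][2]);d=p[:2]-T[t][:2]
        print(name,cam,(l==k).sum(),"tray xy",np.round([d[0]*np.cos(a)+d[1]*np.sin(a),-d[0]*np.sin(a)+d[1]*np.cos(a)],1),"yaw in tray",round(np.degrees(p[2])-T[t][2],1),"res",round(f,2))
E
python3 chk.py
```

```text
s+ top 182 tray xy [42.3  1.8] yaw in tray 90.5 res 0.17
s+ scene 231 tray xy [43.2  1.9] yaw in tray 85.2 res 0.33
s- top 176 tray xy [-38.5   3.5] yaw in tray 90.0 res 0.15
s- scene 204 tray xy [-36.5   4.3] yaw in tray 85.7 res 0.39
h top 354 tray xy [42.5  4.2] yaw in tray 88.9 res 0.1
h scene 640 tray xy [41.1  3.1] yaw in tray 91.7 res 0.15
t+ top 82 tray xy [48.5  1.1] yaw in tray 92.0 res 0.3
t+ scene 139 tray xy [44.5  0. ] yaw in tray 94.3 res 0.42
t- top 155 tray xy [-31.4  -1.3] yaw in tray 87.3 res 0.62
t- scene 128 tray xy [-30.6   0.2] yaw in tray 94.8 res 0.4
```

View pics/top10.png

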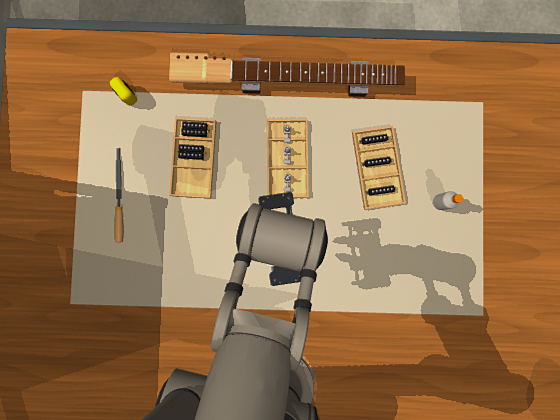

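```bash
python3 -c "
from plant import *
print(close_job())"
```

```text
the job is handed in; nothing more can be done
None
```

I placed all five parts in the right trays and handed the job in at about 28 s of the 109 s allowed. `close_job()` reports no verdict, so this rests on my own last checks.

- **Placing:** both tuning machines are in the tuner tray's two empty bays, posts up. The humbucker is in the humbucker tray's bay next to the sample, and the two single-coils are in the single-coil tray's two bays, poles up.
- **Last checks:** final pictures from both cameras show each part upright and inside its own bay. Fitting outlines put every pickup within about 4 mm of its bay centre. The tuners were set off-centre so their buttons fit, with 10 mm or more to the dividers. The humbucker's ears have about 6 mm to the side rim.
- **Bystanders:** the glue bottle and the file look unmoved in the pictures, and the arm stands clear of everything.
- **Forces:** the highest wrist force I saw was about 7 N.
- **Weak points:** the outline fits of the tuners were loose (residuals 0.3–0.6), and the two cameras differed by up to 4 mm and about 7 degrees. For the tuners I also relied on looking at the pictures. Flatness on the bay floor was judged from the pictures and the release height, not measured.

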